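# Shim the rocking slide warmer

### The job

The slide warmer rocks on the bench because its foot at the far right corner is too short. With the fingertips, push the wooden wedge thin end first under that foot until it is snug and the warmer no longer rocks, but not so far that it props the warmer up out of level; test it by pressing firmly down on the top of the warmer at that corner, and move clear at the end. Do not pick up the wedge or the warmer, do not shove or swivel the warmer along the bench, and leave the bottle, the tube rack and the timer alone.

Things in the scene. Friction and masses are not known exactly. Their poses are not given: they have to be found in the camera images.
- warmer: Slide warmer: loose flat white metal box, about 0.9 kg, an aluminium plate flush in its flat top with glass slides on it (fixed). 220 mm along its x, 180 mm along y; top 61 mm above the bench, case underside 16 mm. Origin: centre of its outline at bench level, z up; its control strip is at -x, towards the robot. Three rubber feet, 18 mm across, reach the bench at (-92,-73), (-92,73), (92,73) mm.
- foot_spot (a point): Point of the warmer at bench level on the axis of the short foot (92, -73, 0 mm in its frame): a bare round-ended steel stud 14 mm across, 18 mm in from the edges, screwed in by an unknown amount; it hangs about 4 to 8.5 mm above the bench while the warmer stands level on its three good feet. The wedge goes under it. Once snug, pushing on (2 to 4 N) swivels the warmer.
- warmer_corner (a point): Point of the warmer's flat top straight above the short foot (92, -73, 61 mm in the warmer's frame), 18 mm in from the edges: press here for the test. Unshimmed, 2 to 4 N down here rocks the warmer until the foot lands on the bench (4 to 8.5 mm lower); well shimmed, it does not give.
- wedge: Loose wooden wedge, 60 g, 130 x 40 mm, lying flat: 2.5 mm thick at the thin end, rising evenly to 15.5 mm at the thick end (1 mm per 10 mm). Origin: centre of the underside; x along it to the thin end, z up. Starts right of the warmer, thin end roughly towards the short foot, 40 to 90 mm short of it. Slides at under 1 N; under the foot it holds by friction.
- wedge_tip (a point): Middle of the wedge's thin edge, at bench level (x = +65 mm in the wedge's frame).
- wedge_butt (a point): Middle of the wedge's square thick end face, at bench level (x = -65 mm in the wedge's frame); the face is 40 mm wide and 15.5 mm tall. Push here.
- bottle: Bystander: capped glass bottle, 70 mm across, 140 mm tall, left of the warmer. Origin: centre of its base.
- tube_rack: Bystander: white tube rack, 60 x 120 mm, 50 mm tall with its tubes, left of the warmer, nearer the robot than the bottle. Origin: centre of its base, long side along its y.
- timer: Bystander: flat grey timer, 65 x 65 x 20 mm, beyond the warmer. Origin: centre of its base.
Mind the look-alikes: they are no part of the job. Several things look just like the wedge: the one meant starts farthest to the robot's left.

How it is judged (in metres and radians):
On the way:
1. the wedge is under the short foot and, pressed down with more than 3 N on top at that corner, the warmer stays level (within 0.010 rad) and bears on the wedge (contact force between the fingers and warmer above 3 N and horizontal distance between the grasp point and warmer_corner below 0.05 m and height (world z) of the grasp point above 0.06 m and contact force between wedge and warmer above 1 N and angle between warmer's own z axis and vertical below 0.01 rad), for 0.2 s.
At the end, for the whole second after the job is handed in: The wedge is under the short foot (foot's axis within its width), which bears on it (over 0.05 N); warmer level within 0.010 rad, all at rest. Before that the corner was pressed with over 3 N for 0.2 s, within 50 mm of the point above the foot, the warmer staying level within 0.010 rad (angle between warmer's own z axis and vertical below 0.01 rad and contact force between wedge and warmer above 0.05 N and y of foot_spot in the frame of wedge between -0.02 and 0.02 m and x of foot_spot in the frame of wedge between -0.02 and 0.065 m and linear speed of each of wedge, warmer below 0.01 m/s); the robot touches nothing.
It fails at once if the wedge is lifted off the bench or tipped up (height (world z) of wedge above 0.012 m or angle between wedge's own z axis and vertical above 0.2 rad).
It fails at once if the warmer is lifted or tipped far (height (world z) of warmer above 0.015 m or angle between warmer's own z axis and vertical above 0.15 rad).
It fails at once if the warmer is shoved or swivelled more than 15 mm along the bench (distance of any of warmer, foot_spot from where it was at the start of the episode above 0.015 m).
It fails at once if a bystander is moved more than 20 mm or tipped (distance of any of bottle, tube_rack, timer from where it was at the start of the episode above 0.02 m or angle between any of bottle, tube_rack's own z axis and vertical above 0.3 rad).
It also fails if it takes over 48 s, if anything falls off the work surface, if the arm or the gripper's body presses on something with over 40 N, if the wrist force passes 120 N, or if a joint passes its speed limit or range.

### The arm

A 6-joint arm with a two-finger parallel gripper is mounted at the origin on the work surface. World frame = base frame: x ahead of the robot, y to its left, z up, the work surface at z = 0. Lengths are in mm, angles in rad, forces in N, time in s.
With the tool pointing down it reaches from about 275 to 1000 mm from the base axis. Payload 8.4 kg.
Tool frame: the origin (TCP) lies midway between the tips of the shut fingers; the grasp point (between the pads) lies 19 mm behind it; z points along the fingers, x is the direction in which the jaws open and shut, and the axes are right-handed (so a half turn about z gives the same grasp; the last joint's range is limited). The gripper opens to 85 mm and grips with 20 to 120 N. Pads are 22 mm wide; open, the fingers measure 114 mm over their backs; the gripper's body (76 mm by 85 mm) begins 54 mm behind the grasp point. The pads swing forward as they close: fully open they stand 13 mm farther back than shut.
Start: joints at [-1.327, 0.353, 1.633, -0, 1.155, -0.002], TCP at [152.081, -606.217, 231.281] pointing down, gripper open.
Joint ranges: [-2.63, 2.63], [-0.92, 2.1], [0.06, 2.66], [-1.3, 4.44], [0, 2.69], [-3.02, 3.02]. Speed limits (rad/s): [2.22, 2.22, 2.79, 3.14, 3.14, 3.14].

### API

Orientations are given as [roll, pitch, yaw] about the fixed x, y, z axes, in that order (R = Rz(yaw) Ry(pitch) Rx(roll)).
In Python, from rig import sense, grab_frame, camera_model, job gives the robot as it stands.
- The arm moves only by the tool arm_command, never from a script. Its argument "plan" is a list of rows, each an object with "translation": the shift along the tool's x, y, z in cm, a list of three; "twist": the turn about the tool's z in rad; "gripper": the opening, from 0 (shut) to 1 (fully open). A call has exactly 5 rows; each row is the pose to reach, as a shift and turn from the pose measured when the call began, along the tool's axes at that moment; what a row does not reach only later rows make up. A row lasts 1/12 s, in which the tool goes at most 41.7 mm and 7.16 degrees, less where a joint would pass 70% of its speed; a pose out of reach is approached as far as the arm can. A call with a gripper value outside its range is refused whole. The fingers move at their own pace and stop on an object; "squeeze" is the grip in N (left out, the last holds). Time passes only in rows, so rows that repeat a pose let the fingers close, or fill a call up. It gives the time, the measured TCP pose, the force and the opening at its end, in the units of the state.
- sense(): the state, without advancing time (a new reading comes with each control period).
- grab_frame(name): name is "side" or "top"; returns the picture (480x640x3 uint8, blue, green, red); there is no depth.
- camera_model(name): a dict with "fx", "fy", "cx", "cy" (pixels), "dist_coeffs" ([k1, k2, p1, p2, k3] as OpenCV has them; the pictures are not rectified), "pose" (4x4, takes a point from camera to world coordinates). Camera axes: x right, y down, z forward; pixel columns grow to the right and rows downward; lengths in mm; the calibration is good to about 2 mm. A picture is of the moment at which its call begins. camera_model takes no time and is no camera call.
- job.sign_off(): hands the job in, once; it reports no verdict.
The state is a dict: "clock": time; "qpos": joint angles; "qvel": joint speeds; "joint_efforts": joint torques, N m; "eef_pos": TCP position; "tcp_rot": TCP orientation; "contact_force": force on the tool from outside, world axes, zero at the start; "wrist_torque": the same for the moment, N m; "opening": opening from 0.0 (shut) to 1.0 (fully open).
Only numpy, scipy, OpenCV 4.12 (cv2) and the standard library are available. Lean on these libraries where they do the work, as an engineer would, in place of code of your own. Each camera call takes 0.05 s, during which the arm holds its last target.

## Working session

There is one attempt and no reset: what is moved stays moved. The work goes in short steps, Python scripts to look and compute and a tool call to move; the robot and the scene stay as the last step left them, time stands still between calls to the robot, and variables do not carry over. Pictures are saved under pics/ and viewed, and the job is handed in when it is done.

Besides the shell and the picture viewer there is one more tool, called after "Call:" as a command line: name --argument value ..., lists and objects as JSON in quotes. arm_command: Moves the arm, as the interface text tells. Its arguments: {"type":"object","properties":{"plan":{"type":"array","items":{"type":"object","properties":{"translation":{"type":"array","items":{"type":"number"}},"twist":{"type":"number"},"gripper":{"type":"number"}}}},"squeeze":{"type":"number"}},"required":["plan"]}

```bash
mkdir -p pics; python3 - <<'E'
from rig import sense, grab_frame, camera_model
import cv2
for n in("side","top"):
    im=grab_frame(n); cv2.imwrite(f"pics/{n}0.png",im); m=camera_model(n); print(n,m)
print(sense())
E
```

```text
side {'fx': 604.6755440346986, 'fy': 604.6755440346986, 'cx': 309.86790817369376, 'cy': 241.57635772226487, 'dist_coeffs': array([-0.15960251,  0.        ,  0.        ,  0.        ,  0.        ]), 'pose': array([[-8.26576297e-01, -3.77569148e-01,  4.17388504e-01,
         6.57533222e+01],
       [-5.62596326e-01,  5.75404306e-01, -5.93628890e-01,
         6.31931866e+02],
       [-1.60311883e-02, -7.25500808e-01, -6.88034576e-01,
         8.12723604e+02],
       [ 0.00000000e+00,  0.00000000e+00,  0.00000000e+00,
         1.00000000e+00]])}
top {'fx': 586.1600603085014, 'fy': 586.1600603085014, 'cx': 316.3393230904376, 'cy': 239.52164164243428, 'dist_coeffs': array([-0.03842729,  0.        ,  0.        ,  0.        ,  0.        ]), 'pose': array([[-2.23839954e-03, -9.91737923e-01,  1.28260989e-01,
         3.45585016e+02],
       [-9.99754489e-01,  5.04681056e-03,  2.15752542e-02,
        -1.25191833e+01],
       [-2.20443067e-02, -1.28181205e-01, -9.91505737e-01,
         1.18674287e+03],
       [ 0.00000000e+00,  0.00000000e+00,  0.00000000e+00,
         1.00000000e+00]])}
{'clock': 0.1, 'qpos': array([-1.32736418e+00,  3.53570737e-01,  1.63406159e+00,  3.57940704e-05,
        1.15520742e+00, -2.38998931e-03]), 'qvel': array([-0.00013075, -0.00145106, -0.00082429,  0.00014213,  0.00113025,
       -0.00049982]), 'joint_efforts': array([-1.41995573e-03, -6.06359267e+01, -3.42821646e+01, -1.63793510e-05,
        3.98249977e-03,  7.49473230e-07]), 'eef_pos': array([ 152.0093242 , -605.78889523,  230.64106894]), 'tcp_rot': array([-3.14155694e+00,  1.24700609e-03, -1.32498864e+00]), 'contact_force': array([ 0.27401216,  0.44715539, -0.13812032]), 'wrist_torque': array([ 0.01927681, -0.00957213, -0.02281426]), 'opening': 0.9996915908261641}
```

View pics/side0.png

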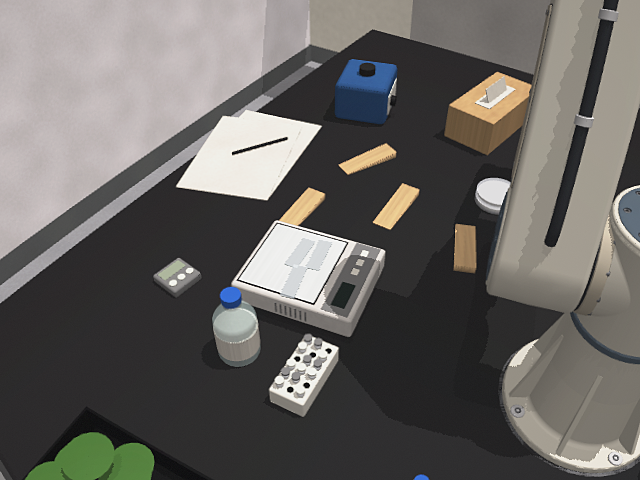

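View pics/top0.png

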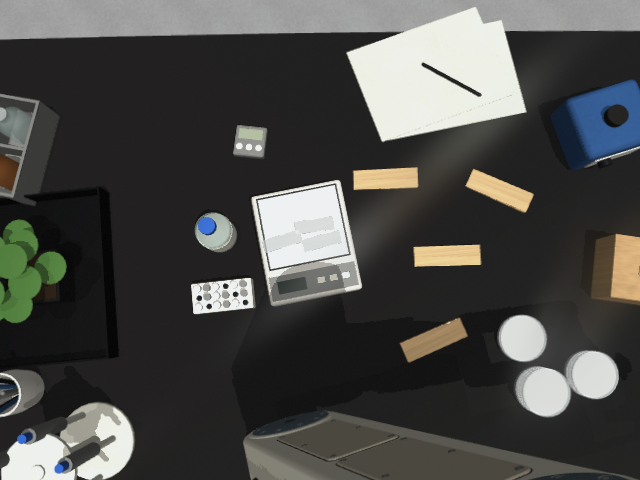

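```bash
cat > h.py <<'E'
import numpy as np, cv2
from rig import sense, grab_frame, camera_model
def ray(name,uv,z):
    m=camera_model(name);K=np.array([[m['fx'],0,m['cx']],[0,m['fy'],m['cy']],[0,0,1]])
    p=cv2.undistortPoints(np.array(uv,float).reshape(-1,1,2),K,m['dist_coeffs']).reshape(-1,2)
    d=np.c_[p,np.ones(len(p))]@m['pose'][:3,:3].T; o=m['pose'][:3,3]
    z=np.broadcast_to(z,len(p)); t=(z-o[2])/d[:,2]
    return o+d*t[:,None]
def wood(im):
    h=cv2.cvtColor(im,cv2.COLOR_BGR2HSV)
    m=cv2.inRange(h,(8,50,60),(28,255,255))
    return cv2.morphologyEx(m,cv2.MORPH_OPEN,np.ones((3,3)))
E
python3 - <<'E'
from h import *
np.set_printoptions(precision=1,suppress=True)
im=cv2.imread('pics/top0.png')
cs,_=cv2.findContours(wood(im),cv2.RETR_EXTERNAL,cv2.CHAIN_APPROX_NONE)
for c in cs:
    if 500<cv2.contourArea(c)<3000:
        r=cv2.minAreaRect(c);b=cv2.boxPoints(r); print('wood',r,'\n',b,'\n',ray('top',b,8)[:,:2])
g=cv2.inRange(im,(130,130,130),(255,255,255)); g[:, :245]=0; g[:,365:]=0; g[:170]=0; g[310:]=0
g2=cv2.morphologyEx(g,cv2.MORPH_CLOSE,np.ones((15,15)))
c=max(cv2.findContours(g2,0,1)[0],key=cv2.contourArea)
r=cv2.minAreaRect(c);b=cv2.boxPoints(r);print(r,'\n',b,'\n',ray('top',b,61)[:,:2])
cv2.drawContours(im,[b.astype(int)],0,(0,0,255),1)
crop=im[150:310,240:440]; cv2.imwrite('pics/c1.png',cv2.resize(crop,None,fx=3.7,fy=3.7,interpolation=cv2.INTER_CUBIC))
s=cv2.imread('pics/side0.png')[150:350,220:440]; cv2.imwrite('pics/c2.png',cv2.resize(s,None,fx=3,fy=3,interpolation=cv2.INTER_CUBIC))
E
```

```text
wood ((433.4674377441406, 339.4261474609375), (22.307849884033203, 66.11627197265625), 66.19405364990234) 
 [[398.7 342.6]
 [459.2 315.9]
 [468.2 336.3]
 [407.7 363. ]] 
 [[ 291.4 -149.6]
 [ 343.4 -270.9]
 [ 303.2 -287.5]
 [ 251.6 -166.7]]
wood ((446.905029296875, 255.29281616210938), (20.811752319335938, 67.74777221679688), 87.99044799804688) 
 [[412.7 246.1]
 [480.4 243.7]
 [481.1 264.5]
 [413.4 266.9]] 
 [[ 483.7 -181.5]
 [ 487.9 -318.3]
 [ 445.7 -318.2]
 [ 441.6 -182. ]]
wood ((615.0, 269.0), (70.0, 48.0), 90.0) 
 [[591. 234.]
 [639. 234.]
 [639. 304.]
 [591. 304.]] 
 [[ 506.5 -543.7]
 [ 506.  -642.1]
 [ 364.7 -632.1]
 [ 365.4 -535.2]]
wood ((499.0670166015625, 189.97422790527344), (66.91131591796875, 22.236080169677734), 23.962491989135742) 
 [[464.  186.5]
 [473.  166.2]
 [534.2 193.4]
 [525.1 213.7]] 
 [[ 605.8 -289.3]
 [ 648.4 -309.4]
 [ 590.8 -432.3]
 [ 548.8 -411.7]]
wood ((385.24066162109375, 178.81297302246094), (21.523113250732422, 65.41827392578125), 87.1375961303711) 
 [[352.  169.7]
 [417.4 166.4]
 [418.4 187.9]
 [353.1 191.2]] 
 [[ 642.6  -60.7]
 [ 648.6 -195.1]
 [ 603.5 -196.1]
 [ 597.5  -62.4]]
((304.5, 239.0), (138.0, 119.0), 90.0) 
 [[245. 170.]
 [364. 170.]
 [364. 308.]
 [245. 308.]] 
 [[630.4 152.6]
 [628.5 -82. ]
 [359.1 -78.6]
 [359.7 148.9]]
```

View pics/c1.png

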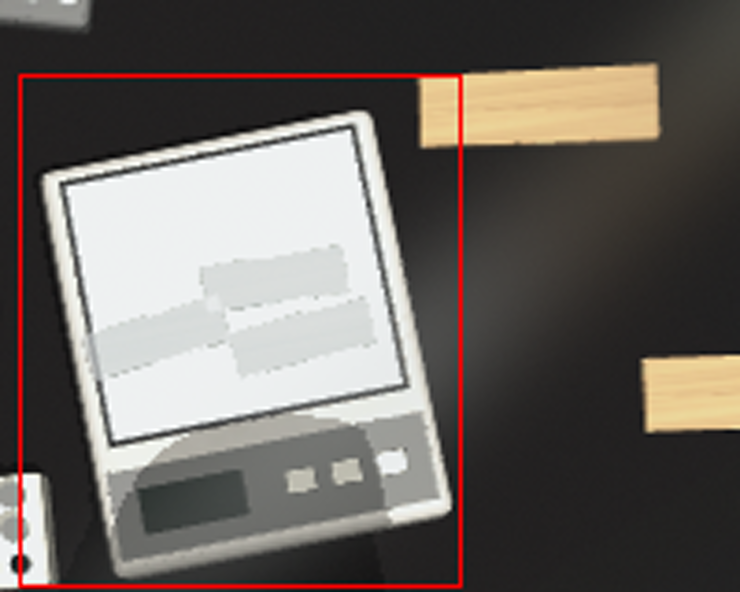

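View pics/c2.png

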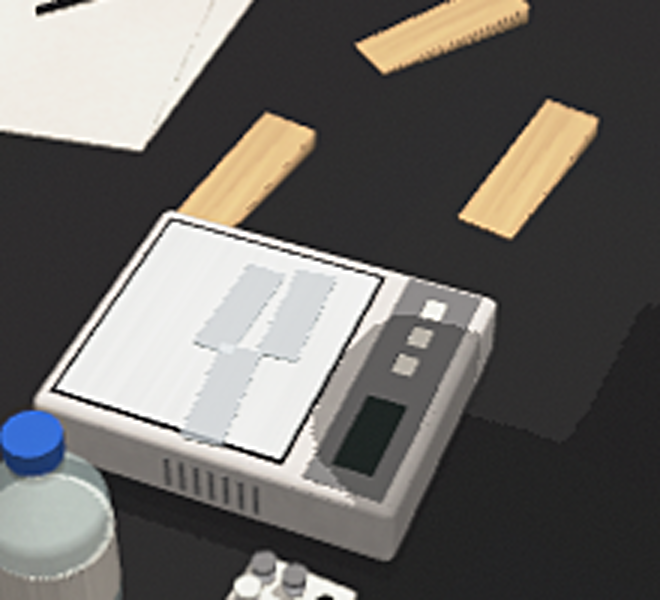

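```bash
cat > meas.py <<'E'
from h import *
def fitline(P):
    vx,vy,x,y=cv2.fitLine(P.astype(np.float32),cv2.DIST_HUBER,0,.01,.01).ravel(); return np.array([x,y]),np.array([vx,vy])
def sub(gray,along,axis,lo,hi,thr):
    out=[]
    for a in along:
        v=(gray[lo:hi,a] if axis==0 else gray[a,lo:hi]).astype(float)
        # first crossing of thr
        k=np.where((v[:-1]<thr)!=(v[1:]<thr))[0]
        if len(k):
            k=k[0]; t=lo+k+(thr-v[k])/(v[k+1]-v[k]); out.append((a,t) if axis==0 else (t,a))
    return np.array(out,float)
def warmer(im):
    g=cv2.cvtColor(im,cv2.COLOR_BGR2GRAY)
    far=sub(g,range(262,332,2),0,170,215,120)
    # right edge: scan from the right leftwards
    right=[]
    for v in range(195,276,2):
        r=g[v,300:375].astype(float); k=np.where(r>140)[0].max(); t=300+k+(r[k]-110)/(r[k]-r[k+1]) ; right.append((t,v))
    left=[]
    for v in range(205,285,2):
        r=g[v,246:300].astype(float); k=np.where(r>110)[0].min(); t=246+k-(r[k]-110)/(r[k]-r[k-1]); left.append((t,v))
    return [fitline(ray('top',np.array(p),61)[:,:2]) for p in (far,np.array(right),np.array(left))]
def inter(a,b):
    s=np.linalg.solve(np.c_[a[1],-b[1]],b[0]-a[0]); return a[0]+s[0]*a[1]
def wedge(im,box):
    m=wood(im); mm=np.zeros_like(m); x0,y0,x1,y1=box; mm[y0:y1,x0:x1]=m[y0:y1,x0:x1]
    c=max(cv2.findContours(mm,0,1)[0],key=cv2.contourArea); return c
E
python3 - <<'E'
from meas import *
np.set_printoptions(precision=2,suppress=True)
im=cv2.imread('pics/top0.png')
f,r,l=warmer(im)
for q in(f,r,l): print(q, np.degrees(np.arctan2(q[1][1],q[1][0])))
fr=inter(f,r);fl=inter(f,l);print('FR',fr,'FL',fl,np.linalg.norm(fr-fl))
c=wedge(im,(340,155,430,205)); 
c=cv2.findContours(cv2.inRange(c*0,0,0)*0,0,1) if 0 else c
ap=cv2.approxPolyDP(c,4,True).reshape(-1,2); print(ap); print(ray('top',ap,2.5)[:,:2]); print(ray('top',ap,15.5)[:,:2])
E
```

```text
(array([594.31,  51.65], dtype=float32), array([ 0.19, -0.98], dtype=float32)) -78.86057
(array([499.95, -55.79], dtype=float32), array([0.98, 0.19], dtype=float32)) 11.151115
(array([500.86, 126.63], dtype=float32), array([0.98, 0.19], dtype=float32)) 11.05208
FR [611.15 -33.87] FL [576.63 141.43] 178.66054
[[417 167]
 [353 170]
 [353 189]
 [417 188]]
[[ 648.82 -195.14]
 [ 643.35  -62.9 ]
 [ 603.26  -62.47]
 [ 604.54 -194.01]]
[[ 645.49 -193.14]
 [ 640.08  -62.35]
 [ 600.44  -61.92]
 [ 601.7  -192.01]]
```

```bash
cat >> meas.py <<'E'
def wedge_pose(im,u0,u1,v0,v1,vm=None):
    """assumes wedge roughly along image row, thin end left at ~u0, butt right ~u1"""
    g=im[:,:,1].astype(float)
    vm=(v0+v1)//2 if vm is None else vm
    def edge(u,rng):
        p=g[vm,u]
        for a,b in zip(rng[:-1],rng[1:]):
            th=0.5*(g[vm,u]+30)
            if g[a,u]<th<=g[b,u]: return a+(th-g[a,u])/(g[b,u]-g[a,u])*(b-a)
    def edgeu(v,rng,um):
        th=0.5*(g[v,um]+30)
        for a,b in zip(rng[:-1],rng[1:]):
            if g[v,a]<th<=g[v,b]: return a+(th-g[v,a])/(g[v,b]-g[v,a])*(b-a)
    us=np.arange(u0+6,u1-5)
    zz=2.5+13*(us-u0)/(u1-u0)
    F=[(u,edge(u,range(v0-6,vm)),z) for u,z in zip(us,zz)]
    N=[(u,edge(u,range(v1+6,vm,-1)),z) for u,z in zip(us,zz)]
    F=np.array([x for x in F if x[1]]);N=np.array([x for x in N if x[1]])
    fl=fitline(ray('top',F[:,:2],F[:,2])[:,:2]); nl=fitline(ray('top',N[:,:2],N[:,2])[:,:2]); nl0=fitline(ray('top',N[:,:2],0)[:,:2])
    vs=np.arange(v0+5,v1-4)
    T=np.array([(edgeu(v,range(u0-8,u0+15),u0+12) or np.nan,v) for v in vs]); B=np.array([(edgeu(v,range(u1+8,u1-15,-1),u1-12) or np.nan,v) for v in vs])
    T=T[~np.isnan(T[:,0])];B=B[~np.isnan(B[:,0])]
    tip=ray('top',T,2.5)[:,:2]; but=ray('top',B,15.5)[:,:2]
    return fl,nl,nl0,tip,but
E
python3 - <<'E'
from meas import *
np.set_printoptions(precision=2,suppress=True)
im=cv2.imread('pics/top0.png')
fl,nl,nl0,t,b=wedge_pose(im,353,417,168,189,178)
A=lambda q:np.degrees(np.arctan2(abs(q[1][0])*np.sign(q[1][0]*q[1][1]),abs(q[1][1])))
for q in(fl,nl,nl0):print(q,A(q))
d=lambda p,q:abs(np.cross(q[1],p-q[0]))
print('widths',d(nl[0],fl),d(nl0[0],fl))
lt=fitline(t);lb=fitline(b);print(lt,lb)
tf=inter(lt,fl);bf=inter(lb,fl);print('tipfar',tf,'buttfar',bf,np.linalg.norm(tf-bf)); print(inter(lt,nl0),inter(lb,nl0),inter(lt,nl),inter(lb,nl))
E
```

```text
(array([ 644.63, -128.31], dtype=float32), array([ 0.02, -1.  ], dtype=float32)) -1.2970982
(array([ 602.89, -133.64], dtype=float32), array([0., 1.], dtype=float32)) 0.011506364
(array([ 605.  , -134.69], dtype=float32), array([ 0.02, -1.  ], dtype=float32)) -1.2345266
widths 41.841404 39.763905
(array([625.38, -62.98], dtype=float32), array([1.  , 0.01], dtype=float32)) (array([ 622.08, -193.65], dtype=float32), array([ 1.  , -0.01], dtype=float32))
tipfar [643.14 -62.87] buttfar [ 646.11 -193.78] 130.94342
[603.45 -63.13] [ 606.27 -193.57] [602.91 -63.13] [ 602.88 -193.55]<stdin>:7: DeprecationWarning: Arrays of 2-dimensional vectors are deprecated. Use arrays of 3-dimensional vectors instead. (deprecated in NumPy 2.0)
```

The four look-alikes in the top view are at (385,178), (500,190), (447,256) and (433,340). The one meant is at (385,178): it is farthest left, its axis is roughly towards the short foot, and the crops confirm this and put its thick end to the right. Its axis passes about 32 mm beyond the foot, so I'll push it sideways first and then push on its butt.

```bash
cat >> h.py <<'E'
from scipy.spatial.transform import Rotation as Ro
def goto(p,yaw=None):
    s=sense();R=Ro.from_euler('xyz',s['tcp_rot']).as_matrix()
    d=R.T@(np.array(p,float)-s['eef_pos'])/10
    y=s['tcp_rot'][2]; tw=0 if yaw is None else (y-yaw+np.pi)%(2*np.pi)-np.pi
    print('clock %.2f'%s['clock'],'pos',s['eef_pos'].round(1),'rot',s['tcp_rot'].round(3),'F',s['contact_force'].round(2),'op',round(s['opening'],2)); print('transl cm',d.round(2),'twist',round(tw,3))
E
python3 -c "
from h import *
goto((690,-144,140),-1.548)"
```

```text
clock 0.10 pos [ 152.  -605.8  230.6] rot [-3.142e+00  1.000e-03 -1.325e+00] F [ 0.27  0.45 -0.14] op 1.0
transl cm [-31.69 -63.42   9.11] twist 0.223
```

Call:
arm_command --plan '[{"translation":[-1.7,-3.4,0],"twist":0.05,"gripper":0},{"translation":[-3.4,-6.8,0],"twist":0.1,"gripper":0},{"translation":[-5.1,-10.2,0],"twist":0.15,"gripper":0},{"translation":[-6.8,-13.6,0],"twist":0.2,"gripper":0},{"translation":[-8.5,-17,0],"twist":0.22,"gripper":0}]'

```text
clock: 0.52
eef_pos: [297.0, -480.5, 230.4]
tcp_rot: [3.141, 0.002, -1.548]
contact_force: [0.4, -0.2, -0.1]
opening: 0.304
```

```bash
python3 -c "
from h import *
goto((690,-144,140),-1.548)"
```

```text
clock 0.52 pos [ 297.  -480.5  230.4] rot [ 3.141e+00  2.000e-03 -1.548e+00] F [ 0.43 -0.22 -0.15] op 0.3
transl cm [-32.75 -40.05   9.08] twist -0.0
```

Call:
arm_command --plan '[{"translation":[-2.5,-3.1,0],"twist":0,"gripper":0},{"translation":[-5,-6.2,0],"twist":0,"gripper":0},{"translation":[-7.5,-9.3,0],"twist":0,"gripper":0},{"translation":[-10,-12.4,0],"twist":0,"gripper":0},{"translation":[-12.5,-15.5,0],"twist":0,"gripper":0}]'

```text
clock: 0.93
eef_pos: [450.3, -350.4, 230.4]
tcp_rot: [3.141, 0.002, -1.548]
contact_force: [0.9, -1.6, 0.5]
opening: -0.002
```

Call:
arm_command --plan '[{"translation":[-2.5,-3.1,1],"twist":0,"gripper":0},{"translation":[-5,-6.2,3],"twist":0,"gripper":0},{"translation":[-7.5,-9.3,5],"twist":0,"gripper":0},{"translation":[-10,-12.4,7],"twist":0,"gripper":0},{"translation":[-12.5,-15.5,9],"twist":0,"gripper":0}]'

```text
clock: 1.35
eef_pos: [594.6, -227.6, 145.2]
tcp_rot: [3.141, 0.002, -1.548]
contact_force: [1.2, -0.3, 0.8]
opening: 0.002
```

```bash
python3 -c "
from h import *
goto((685,-143,60),-1.548)"
```

```text
clock 1.35 pos [ 594.6 -227.6  145.2] rot [ 3.141e+00  2.000e-03 -1.548e+00] F [ 1.25 -0.33  0.83] op 0.0
transl cm [-8.24 -9.24  8.53] twist -0.0
```

Call:
arm_command --plan '[{"translation":[-2.5,-3,0],"twist":0,"gripper":0},{"translation":[-5,-6,0],"twist":0,"gripper":0},{"translation":[-8.2,-9.2,2],"twist":0,"gripper":0},{"translation":[-8.2,-9.2,6],"twist":0,"gripper":0},{"translation":[-8.2,-9.2,9],"twist":0,"gripper":0}]'

```text
clock: 1.77
eef_pos: [686.9, -140.7, 53.9]
tcp_rot: [-3.14, 0.002, -1.545]
contact_force: [-0.7, -0.7, -0.2]
opening: -0.0
```

```bash
python3 -c "
from h import *
goto((680,-143.5,6),-1.548)"
```

```text
clock 1.77 pos [ 686.9 -140.7   53.9] rot [-3.140e+00  2.000e-03 -1.545e+00] F [-0.66 -0.73 -0.23] op -0.0
transl cm [0.27 0.7  4.79] twist 0.003
```

Call:
arm_command --plan '[{"translation":[0.2,0.3,2],"twist":0,"gripper":0},{"translation":[0.3,0.6,4],"twist":0,"gripper":0},{"translation":[0.3,0.7,4.8],"twist":0,"gripper":0},{"translation":[0.3,0.7,4.8],"twist":0,"gripper":0},{"translation":[0.3,0.7,4.8],"twist":0,"gripper":0}]'

```text
clock: 2.18
eef_pos: [680.1, -143.9, 6.0]
tcp_rot: [-3.141, 0.002, -1.545]
contact_force: [-0.1, 0.8, 0.2]
opening: 0.0
```

```bash
python3 -c "
from h import *
goto((645,-143.5,6),-1.548)
im=grab_frame('top');cv2.imwrite('pics/t1.png',cv2.resize(im[110:290,230:470],None,fx=3.3,fy=3.3))"
```

```text
clock 2.18 pos [ 680.1 -143.9    6. ] rot [-3.141e+00  2.000e-03 -1.545e+00] F [-0.12  0.8   0.24] op 0.0
transl cm [-0.13  3.51  0.  ] twist 0.003
```

View pics/t1.png

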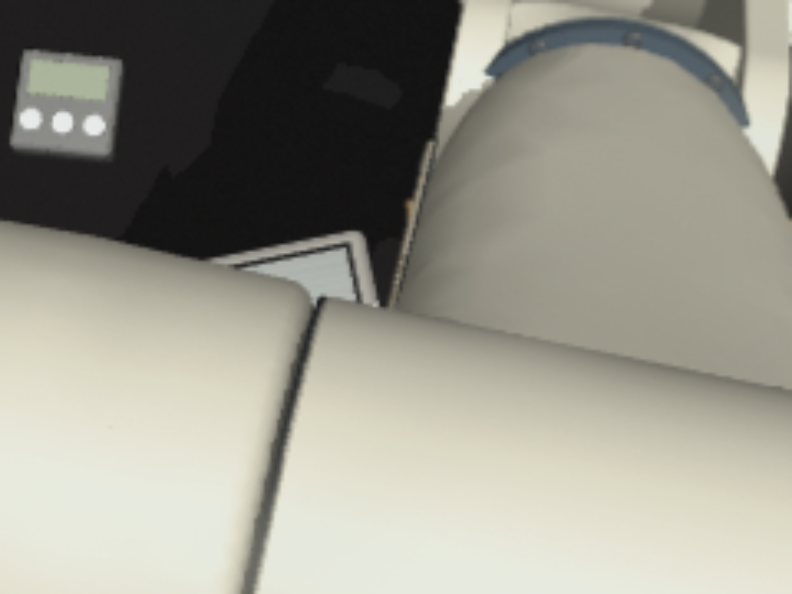

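The top view is blocked by the arm here (only the warmer's corner shows, near crop (360,240)). I'll push sideways slowly.

Call:
arm_command --plan '[{"translation":[0,0.8,0],"twist":0,"gripper":0},{"translation":[0,1.6,0],"twist":0,"gripper":0},{"translation":[0,2.2,0],"twist":0,"gripper":0},{"translation":[0,2.6,0],"twist":0,"gripper":0},{"translation":[0,3.0,0],"twist":0,"gripper":0}]'

```text
clock: 2.65
eef_pos: [650.5, -145.0, 7.6]
tcp_rot: [-3.138, 0.001, -1.546]
contact_force: [0.1, 0.4, 0.3]
opening: -0.001
```

Call:
arm_command --plan '[{"translation":[0,0.4,0],"twist":0,"gripper":0},{"translation":[0,0.8,0],"twist":0,"gripper":0},{"translation":[0,1.2,0],"twist":0,"gripper":0},{"translation":[0,1.4,0],"twist":0,"gripper":0},{"translation":[0,1.6,0],"twist":0,"gripper":0}]'

```text
clock: 3.07
eef_pos: [634.7, -145.5, 7.7]
tcp_rot: [-3.137, 0.001, -1.546]
contact_force: [1.7, -0.7, 1.4]
opening: -0.003
```

```bash
python3 -c "
from h import *
goto((625,-143.5,6),-1.548)
im=grab_frame('side');cv2.imwrite('pics/s1.png',cv2.resize(im[150:290,220:440],None,fx=3.5,fy=3.5))"
```

```text
clock 3.07 pos [ 634.7 -145.5    7.7] rot [-3.137e+00  1.000e-03 -1.546e+00] F [ 1.68 -0.74  1.45] op -0.0
transl cm [-0.22  0.96  0.17] twist 0.002
```

View pics/s1.png

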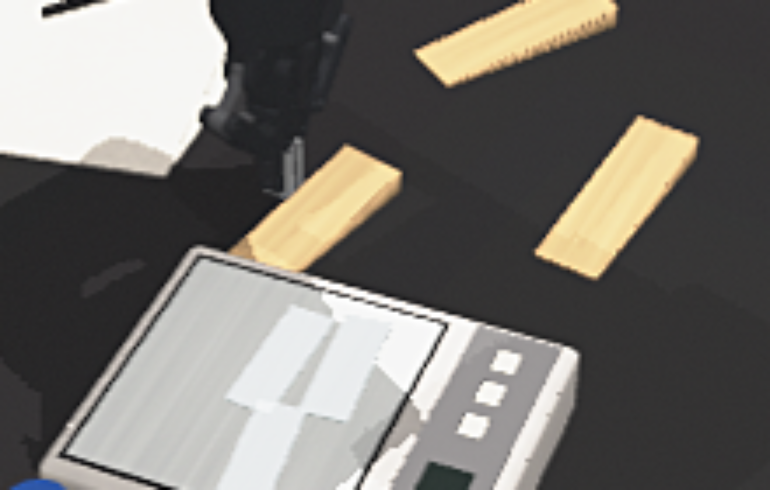

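Call:
arm_command --plan '[{"translation":[0,0.3,0.1],"twist":0,"gripper":0},{"translation":[0,0.6,0.1],"twist":0,"gripper":0},{"translation":[0,0.9,0.1],"twist":0,"gripper":0},{"translation":[0,1.0,0.1],"twist":0,"gripper":0},{"translation":[0,1.0,0.1],"twist":0,"gripper":0}]'

```text
clock: 3.53
eef_pos: [625.3, -145.9, 7.4]
tcp_rot: [-3.136, 0.001, -1.546]
contact_force: [1.9, -0.3, 5.0]
opening: -0.002
```

Call:
arm_command --plan '[{"translation":[0,-0.3,0],"twist":0,"gripper":0},{"translation":[0,-1,0],"twist":0,"gripper":0},{"translation":[0,-2,0],"twist":0,"gripper":0},{"translation":[0,-4,-3],"twist":0,"gripper":0},{"translation":[0,-4,-7],"twist":0,"gripper":0}]'

```text
clock: 3.95
eef_pos: [665.9, -144.3, 75.0]
tcp_rot: [-3.139, 0.002, -1.545]
contact_force: [0.9, -0.2, 0.4]
opening: 0.0
```

```bash
python3 -c "
from h import *
goto((610,-250,100),0.0)"
```

```text
clock 3.95 pos [ 665.9 -144.3   75. ] rot [-3.139e+00  2.000e-03 -1.545e+00] F [ 0.9  -0.18  0.35] op 0.0
transl cm [10.42  5.85 -2.53] twist -1.545
```

Call:
arm_command --plan '[{"translation":[2.0,1,-1],"twist":-0.12,"gripper":0},{"translation":[4,2,-2],"twist":-0.24,"gripper":0},{"translation":[6,3,-3],"twist":-0.36,"gripper":0},{"translation":[8.0,4,-3],"twist":-0.48,"gripper":0},{"translation":[10,5,-3],"twist":-0.6,"gripper":0}]'

```text
clock: 4.37
eef_pos: [619.1, -246.6, 105.4]
tcp_rot: [-3.138, -0.001, -0.939]
contact_force: [-1.3, -1.0, 0.5]
opening: 0.001
```

```bash
python3 -c "
from h import *
goto((600,-290,100),0.0);print(sense()['qpos'])"
```

```text
clock 4.37 pos [ 619.1 -246.6  105.4] rot [-3.138e+00 -1.000e-03 -9.390e-01] F [-1.34 -0.99  0.48] op 0.0
transl cm [2.37 4.1  0.53] twist -0.939
[-0.38273257  0.54491977  1.63747364  0.00321633  0.95684381  0.55443331]
```

Call:
arm_command --plan '[{"translation":[0.5,0.8,0],"twist":-0.12,"gripper":0},{"translation":[1,1.6,0],"twist":-0.24,"gripper":0},{"translation":[1.5,2.4,0],"twist":-0.36,"gripper":0},{"translation":[2,3.2,0],"twist":-0.48,"gripper":0},{"translation":[2.4,4.1,0],"twist":-0.6,"gripper":0}]'

```text
clock: 4.78
eef_pos: [600.8, -290.8, 105.0]
tcp_rot: [-3.139, -0.002, -0.333]
contact_force: [-0.0, -0.5, 1.0]
opening: 0.002
```

Call:
arm_command --plan '[{"translation":[0,0,0],"twist":-0.12,"gripper":0},{"translation":[0,0,0],"twist":-0.24,"gripper":0},{"translation":[0,0,0],"twist":-0.34,"gripper":0},{"translation":[0,0,0],"twist":-0.34,"gripper":0},{"translation":[0,0,0],"twist":-0.34,"gripper":0}]'

```text
clock: 5.2
eef_pos: [601.1, -290.7, 104.7]
tcp_rot: [-3.14, -0.003, 0.004]
contact_force: [-1.0, 0.5, -0.7]
opening: 0.004
```

```bash
python3 -c "
from h import *
goto((600,-290,100),0.0);
im=grab_frame('top');cv2.imwrite('pics/t2f.png',im);cv2.imwrite('pics/t2.png',cv2.resize(im[110:290,230:470],None,fx=3.3,fy=3.3))"
```

```text
clock 5.20 pos [ 601.1 -290.7  104.7] rot [-3.14e+00 -3.00e-03  4.00e-03] F [-0.98  0.55 -0.69] op 0.0
transl cm [-0.11 -0.07  0.47] twist 0.004
```

View pics/t2.png

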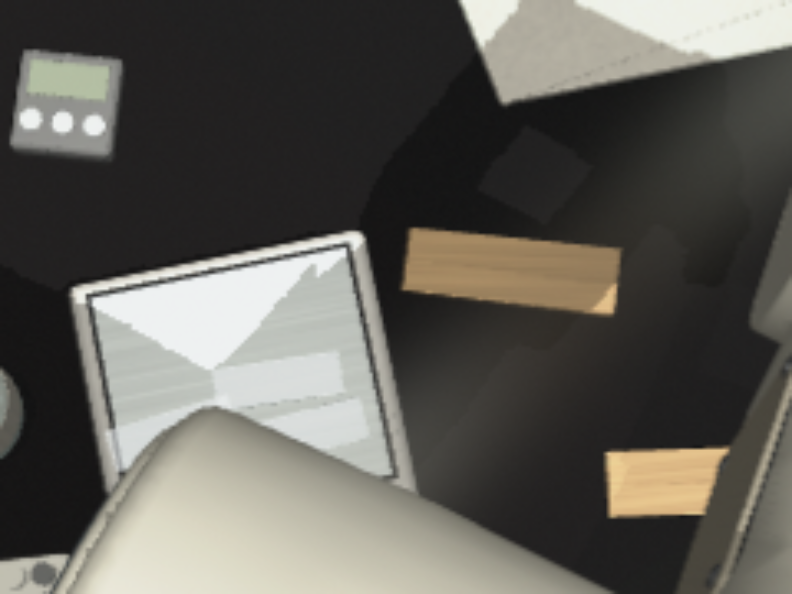

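```bash
python3 - <<'E'
from h import *
np.set_printoptions(precision=1,suppress=True)
im=cv2.imread('pics/t2f.png')
m=cv2.inRange(cv2.cvtColor(im,cv2.COLOR_BGR2HSV),(8,60,50),(28,255,255)); m[:170]=0;m[215:]=0;m[:,:345]=0;m[:,425:]=0
c=max(cv2.findContours(m,0,1)[0],key=cv2.contourArea)
b=cv2.boxPoints(cv2.minAreaRect(c));print(b, cv2.contourArea(c))
ap=cv2.approxPolyDP(c,3,True).reshape(-1,2);print(ap)
o=np.array([[353.6,179.1],[351.8,197.9],[418.2,184.8],[415.5,205.2]])
p=ray('top',o-0.5+0.3,[2.5,0,15.5,0])[:,:2];print(p); t=p[:2].mean(0);q=p[2:].mean(0);print(t,q,np.linalg.norm(t-q),np.degrees(np.arctan2(*(t-q))))
foot=np.array([590,-19.7]); d=(t-q)/np.linalg.norm(t-q); print('foot in wedge: along from tip',(foot-t)@d,'lateral',(foot-t)@[-d[1],d[0]])
E
```

```text
[[350.8 198. ]
 [353.4 176.7]
 [418.4 184.8]
 [415.7 206.1]] 1278.0
[[353 180]
 [351 197]
 [416 204]
 [418 185]]
[[ 624.5  -63.5]
 [ 585.6  -59.5]
 [ 608.7 -194.2]
 [ 569.5 -190. ]]
[605.  -61.5] [ 589.1 -192.1] 131.56916087911037 6.945723035198567
foot in wedge: along from tip 39.68926017749022 lateral 19.984837434867032
```

```bash
python3 -c "
from h import *
goto((660,-110,80),-1.57)"
```

```text
clock 5.25 pos [ 601.1 -290.7  104.7] rot [-3.14e+00 -3.00e-03  4.00e-03] F [-1.   -0.03 -1.29] op -0.0
transl cm [  5.95 -18.05   2.52] twist 1.574
```

Call:
arm_command --plan '[{"translation":[1,-1.8,0],"twist":0.12,"gripper":0},{"translation":[2,-3.6,0],"twist":0.24,"gripper":0},{"translation":[3,-5.4,0],"twist":0.36,"gripper":0},{"translation":[4,-7.2,0],"twist":0.48,"gripper":0},{"translation":[5,-9,0],"twist":0.6,"gripper":0}]'

```text
clock: 5.67
eef_pos: [651.3, -199.6, 105.0]
tcp_rot: [-3.139, -0.001, -0.606]
contact_force: [0.6, 0.6, 0.6]
opening: -0.001
```

```bash
python3 -c "
from h import *
goto((660,-110,80),-1.57)"
```

```text
clock 5.67 pos [ 651.3 -199.6  105. ] rot [-3.139e+00 -1.000e-03 -6.060e-01] F [0.57 0.58 0.58] op -0.0
transl cm [-4.39 -7.85  2.52] twist 0.964
```

Call:
arm_command --plan '[{"translation":[-0.9,-1.6,0.5],"twist":0.12,"gripper":0},{"translation":[-1.8,-3.2,1],"twist":0.24,"gripper":0},{"translation":[-2.7,-4.8,1.5],"twist":0.36,"gripper":0},{"translation":[-3.6,-6.4,2],"twist":0.48,"gripper":0},{"translation":[-4.4,-7.9,2.5],"twist":0.6,"gripper":0}]'

```text
clock: 6.08
eef_pos: [660.4, -108.4, 79.9]
tcp_rot: [-3.139, 0.001, -1.214]
contact_force: [0.1, -0.4, -0.9]
opening: -0.004
```

Call:
arm_command --plan '[{"translation":[0,0,0.5],"twist":0.12,"gripper":0},{"translation":[0,0,1],"twist":0.24,"gripper":0},{"translation":[0,0,1.5],"twist":0.36,"gripper":0},{"translation":[0,0,2],"twist":0.36,"gripper":0},{"translation":[0,0,2.5],"twist":0.36,"gripper":0}]'

```text
clock: 6.5
eef_pos: [660.6, -108.2, 54.5]
tcp_rot: [-3.139, 0.002, -1.572]
contact_force: [-0.8, -0.1, -0.3]
opening: -0.003
```

```bash
python3 -c "
from h import *
goto((650,-110,3),-1.57)"
```

```text
clock 6.50 pos [ 660.6 -108.2   54.5] rot [-3.139e+00  2.000e-03 -1.572e+00] F [-0.78 -0.06 -0.3 ] op -0.0
transl cm [0.19 1.07 5.15] twist -0.002
```

Call:
arm_command --plan '[{"translation":[0.2,0.5,2],"twist":0,"gripper":0},{"translation":[0.2,1,4],"twist":0,"gripper":0},{"translation":[0.2,1,5.1],"twist":0,"gripper":0},{"translation":[0.2,1,5.1],"twist":0,"gripper":0},{"translation":[0.2,1.4,5.1],"twist":0,"gripper":0}]'

```text
clock: 6.92
eef_pos: [647.3, -110.1, 3.1]
tcp_rot: [-3.139, 0.002, -1.571]
contact_force: [0.2, 0.5, 0.3]
opening: -0.002
```

```bash
python3 -c "
from h import *
goto((621,-110,3),-1.57)
im=grab_frame('side');cv2.imwrite('pics/s2.png',cv2.resize(im[150:290,220:440],None,fx=3.5,fy=3.5))"
```

```text
clock 6.92 pos [ 647.3 -110.1    3.1] rot [-3.139e+00  2.000e-03 -1.571e+00] F [0.22 0.47 0.31] op -0.0
transl cm [-0.01  2.63  0.  ] twist -0.001
```

View pics/s2.png

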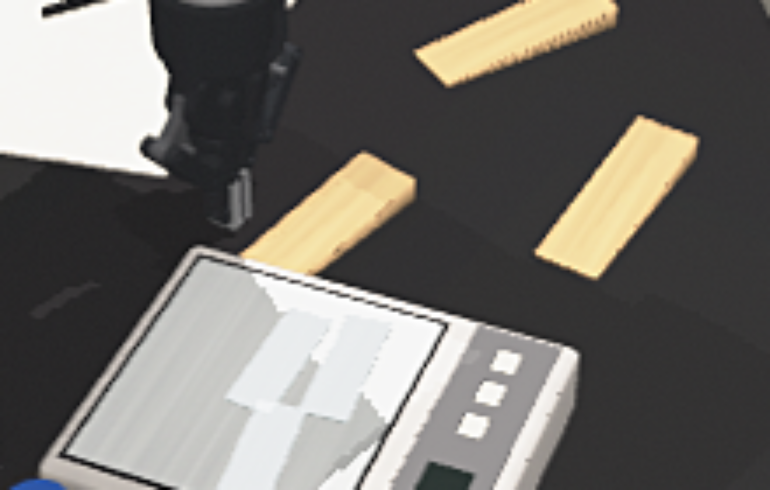

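The fingertips (crop (235,215)) are beside the wedge, between its tip and its middle, with a small gap. Now I'll push to x = 621.

Call:
arm_command --plan '[{"translation":[0,0.6,0],"twist":0,"gripper":0},{"translation":[0,1.2,0],"twist":0,"gripper":0},{"translation":[0,1.6,0],"twist":0,"gripper":0},{"translation":[0,2.0,0],"twist":0,"gripper":0},{"translation":[0,2.3,0],"twist":0,"gripper":0}]'

```text
clock: 7.38
eef_pos: [622.9, -110.1, 3.7]
tcp_rot: [-3.139, 0.002, -1.571]
contact_force: [0.8, -0.1, -0.1]
opening: -0.002
```

Call:
arm_command --plan '[{"translation":[0,0.3,0],"twist":0,"gripper":0},{"translation":[0,0.3,0],"twist":0,"gripper":0},{"translation":[0,-1,0],"twist":0,"gripper":0},{"translation":[0,-3,-1],"twist":0,"gripper":0},{"translation":[0,-5,-5],"twist":0,"gripper":0}]'

```text
clock: 7.8
eef_pos: [667.9, -109.6, 46.4]
tcp_rot: [3.135, 0.004, -1.571]
contact_force: [0.2, 0.2, 0.0]
opening: 0.0
```

```bash
python3 -c "
from h import *
goto((610,-280,100),0)"
```

```text
clock 7.80 pos [ 667.9 -109.6   46.4] rot [ 3.135  0.004 -1.571] F [0.25 0.16 0.01] op 0.0
transl cm [17.02  5.82 -5.38] twist -1.571
```

Call:
arm_command --plan '[{"translation":[1,0,-3],"twist":-0.12,"gripper":0},{"translation":[4,1,-5.4],"twist":-0.24,"gripper":0},{"translation":[7,2,-5.4],"twist":-0.36,"gripper":0},{"translation":[10,3,-5.4],"twist":-0.48,"gripper":0},{"translation":[13,4.5,-5.4],"twist":-0.6,"gripper":0}]'

```text
clock: 8.22
eef_pos: [623.9, -241.0, 101.1]
tcp_rot: [3.139, 0.005, -0.965]
contact_force: [-0.9, -1.1, 0.4]
opening: 0.002
```

```bash
python3 -c "
from h import *
goto((600,-290,100),0)"
```

```text
clock 8.22 pos [ 623.9 -241.   101.1] rot [ 3.139  0.005 -0.965] F [-0.85 -1.1   0.42] op 0.0
transl cm [2.67 4.75 0.11] twist -0.965
```

Call:
arm_command --plan '[{"translation":[0.5,1,0],"twist":-0.12,"gripper":0},{"translation":[1,2,0],"twist":-0.24,"gripper":0},{"translation":[1.5,3,0],"twist":-0.36,"gripper":0},{"translation":[2,4,0],"twist":-0.48,"gripper":0},{"translation":[2.7,4.8,0],"twist":-0.6,"gripper":0}]'

```text
clock: 8.63
eef_pos: [599.1, -291.1, 101.1]
tcp_rot: [-3.141, 0.006, -0.359]
contact_force: [0.3, 0.4, -0.6]
opening: 0.003
```

Call:
arm_command --plan '[{"translation":[0,0,0],"twist":-0.12,"gripper":0},{"translation":[0,0,0],"twist":-0.24,"gripper":0},{"translation":[0,0,0],"twist":-0.36,"gripper":0},{"translation":[0,0,0],"twist":-0.36,"gripper":0},{"translation":[0,0,0],"twist":-0.36,"gripper":0}]'

```text
clock: 9.05
eef_pos: [599.0, -291.1, 101.0]
tcp_rot: [-3.139, 0.006, -0.003]
contact_force: [-0.4, 0.4, 0.8]
opening: -0.0
```

```bash
python3 -c "
from h import *
goto((600,-290,100),0.0);
im=grab_frame('top');cv2.imwrite('pics/t3f.png',im);cv2.imwrite('pics/t3.png',cv2.resize(im[160:260,320:440],None,fx=6,fy=6,interpolation=cv2.INTER_CUBIC))"
```

```text
clock 9.05 pos [ 599.  -291.1  101. ] rot [-3.139e+00  6.000e-03 -3.000e-03] F [-0.36  0.38  0.8 ] op -0.0
transl cm [ 0.1  -0.11  0.1 ] twist -0.003
```

View pics/t3.png

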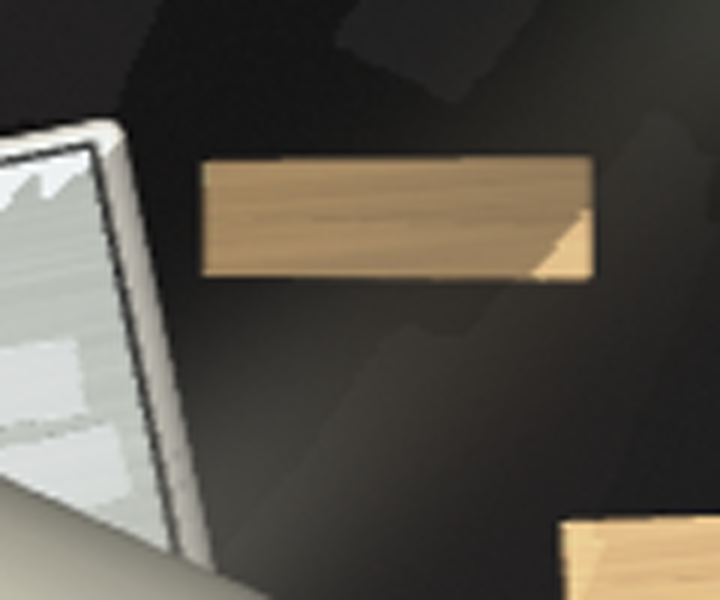

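```bash
cat >> h.py <<'E'
def wp(o,foot=np.array([590.,-19.7])):
    np.set_printoptions(precision=1,suppress=True)
    p=ray('top',np.array(o)-0.4,[2.5,0,15.5,0])[:,:2];t=p[:2].mean(0);q=p[2:].mean(0)
    d=(t-q)/np.linalg.norm(t-q)
    print('tip',t,'butt',q,'len',np.linalg.norm(t-q),'w',np.linalg.norm(p[0]-p[1]),np.linalg.norm(p[2]-p[3]),'heading(to +x)',np.degrees(np.arctan2(d[0],d[1])))
    print('foot: ahead of tip',(foot-t)@d,'lateral(left=-x)',(foot-t)@[-d[1],d[0]])
E
python3 -c "
from h import *
wp([[353.5,186.8],[353.7,206.3],[418.8,186],[418.8,206.8]])"
```

```text
tip [588.6 -62.8] butt [ 586.6 -195.6] len 132.87429003711944 w 40.34874418955141 40.12977452865093 heading(to +x) 0.8380153740377491
foot: ahead of tip 43.094629797312805 lateral(left=-x) -0.8169597725557153
```

```bash
python3 -c "
from h import *
goto((587.5,-235,7),-0.01)"
```

```text
clock 9.10 pos [ 599. -291.  101.] rot [-3.139e+00  6.000e-03 -3.000e-03] F [0.23 0.88 0.73] op -0.0
transl cm [-1.12 -5.57  9.42] twist 0.007
```

Call:
arm_command --plan '[{"translation":[-0.5,-2,3],"twist":0,"gripper":0},{"translation":[-1.1,-4,6],"twist":0,"gripper":0},{"translation":[-1.1,-5.5,9],"twist":0,"gripper":0},{"translation":[-1.1,-5.5,9.4],"twist":0,"gripper":0},{"translation":[-1.1,-5.5,9.4],"twist":0,"gripper":0}]'

```text
clock: 9.52
eef_pos: [586.3, -234.5, 5.4]
tcp_rot: [-3.137, 0.009, -0.004]
contact_force: [-0.7, -0.3, 1.1]
opening: -0.006
```

```bash
python3 -c "
from h import *
goto((588,-205,7),-0.01)
im=grab_frame('top');cv2.imwrite('pics/t4f.png',im);cv2.imwrite('pics/t4.png',cv2.resize(im[160:260,320:440],None,fx=4,fy=4,interpolation=cv2.INTER_CUBIC))
im=grab_frame('side');cv2.imwrite('pics/s4.png',cv2.resize(im[150:290,220:440],None,fx=3.5,fy=3.5))"
```

```text
clock 9.52 pos [ 586.3 -234.5    5.4] rot [-3.137  0.009 -0.004] F [-0.69 -0.29  1.11] op -0.01
transl cm [ 0.16 -2.95 -0.15] twist 0.006
```

View pics/t4.png

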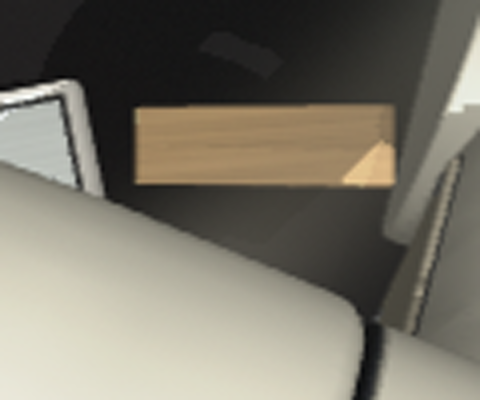

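View pics/s4.png

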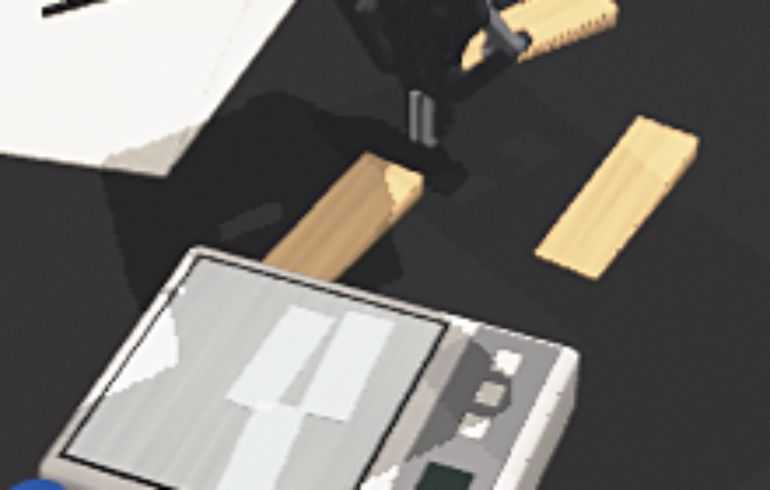

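The fingertips are lined up behind the butt: side crop (422,115) against butt crop (405,185). The warmer's corner stays visible in the top view. Now I'll push.

Call:
arm_command --plan '[{"translation":[0.1,-1.2,-0.1],"twist":0,"gripper":0},{"translation":[0.1,-2.2,-0.1],"twist":0,"gripper":0},{"translation":[0.1,-2.8,-0.1],"twist":0,"gripper":0},{"translation":[0.1,-3.3,-0.1],"twist":0,"gripper":0},{"translation":[0.1,-3.8,-0.1],"twist":0,"gripper":0}]'

```text
clock: 10.03
eef_pos: [590.4, -197.9, 9.9]
tcp_rot: [-3.14, 0.003, -0.004]
contact_force: [-0.3, 0.4, -0.3]
opening: -0.004
```

Call:
arm_command --plan '[{"translation":[0,-0.5,0],"twist":0,"gripper":0},{"translation":[0,-1.0,0],"twist":0,"gripper":0},{"translation":[0,-1.5,0],"twist":0,"gripper":0},{"translation":[0,-2,0],"twist":0,"gripper":0},{"translation":[0,-2.2,0],"twist":0,"gripper":0}]'

```text
clock: 10.45
eef_pos: [590.3, -175.2, 9.9]
tcp_rot: [-3.14, 0.004, -0.004]
contact_force: [0.2, -1.1, 0.8]
opening: -0.001
```

```bash
cat >> h.py <<'E'
def look(n):
    im=grab_frame('top');cv2.imwrite(f'pics/t{n}f.png',im);cv2.imwrite(f'pics/t{n}.png',cv2.resize(im[160:240,300:430],None,fx=6,fy=6,interpolation=cv2.INTER_CUBIC))
E
python3 -c "
from h import *
goto((588,-160,7),-0.01)
look(5)
goto((588,-160,7),-0.01)"
```

```text
clock 10.45 pos [ 590.3 -175.2    9.9] rot [-3.14   0.004 -0.004] F [ 0.22 -1.09  0.81] op -0.0
transl cm [-0.24 -1.52  0.29] twist 0.006
clock 10.50 pos [ 590.4 -175.1    9.9] rot [-3.14   0.004 -0.004] F [-0.35  0.41 -0.03] op 0.0
transl cm [-0.24 -1.51  0.29] twist 0.006
```

View pics/t5.png

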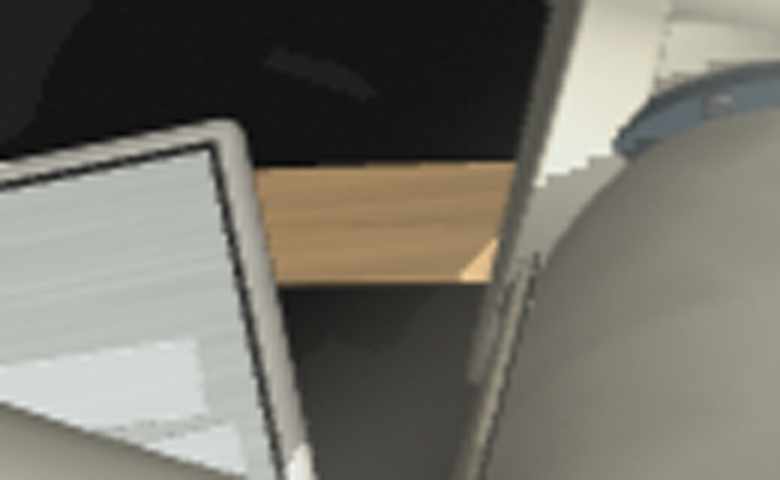

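Call:
arm_command --plan '[{"translation":[-0.3,0.2,0.3],"twist":0,"gripper":0},{"translation":[-0.3,-0.5,0.3],"twist":0,"gripper":0},{"translation":[-0.3,-1,0.3],"twist":0,"gripper":0},{"translation":[-0.3,-1.6,0.3],"twist":0,"gripper":0},{"translation":[-0.3,-2.0,0.3],"twist":0,"gripper":0}]'

```text
clock: 10.92
eef_pos: [587.3, -154.3, 6.9]
tcp_rot: [-3.139, 0.004, -0.004]
contact_force: [0.1, -0.8, -0.3]
opening: -0.001
```

```bash
python3 -c "
from h import *
goto((588,-150,7),-0.01)
look(6)
goto((588,-150,7),-0.01)"
```

```text
clock 10.92 pos [ 587.3 -154.3    6.9] rot [-3.139  0.004 -0.004] F [ 0.08 -0.8  -0.25] op -0.0
transl cm [ 0.07 -0.43 -0.01] twist 0.006
clock 10.97 pos [ 587.3 -153.8    6.9] rot [-3.139e+00  4.000e-03 -3.000e-03] F [ 0.11  0.83 -0.02] op 0.0
transl cm [ 0.07 -0.38 -0.01] twist 0.007
```

View pics/t6.png

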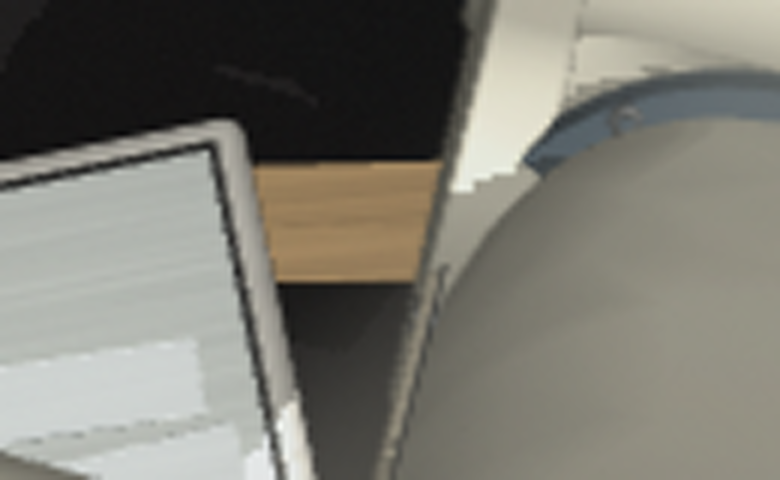

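```bash
cat >> h.py <<'E'
def wtrack(im):
    g=cv2.cvtColor(im,cv2.COLOR_BGR2GRAY).astype(float)
    P=[]
    for u in range(306,334):
        v=g[172:200,u]; d=np.diff(v); k=int(d.argmax()); w=np.clip(d[max(0,k-2):k+3],0,None); P.append((u,172+.5+(np.arange(max(0,k-2),k+3)*w).sum()/w.sum()))
    Q=[]
    for v in range(208,240):
        r=g[v,335:362]; d=-np.diff(r); k=int(d.argmax()); k=max(2,min(k,len(d)-3)); w=np.clip(d[k-2:k+3],0,None); Q.append((335+.5+(np.arange(k-2,k+3)*w).sum()/w.sum(),v))
    P=np.array(P);Q=np.array(Q)
    a=np.polyfit(P[:,0],P[:,1],1); b=np.polyfit(Q[:,1],Q[:,0],1)
    # corner
    u=336.
    for _ in range(20): v=np.polyval(a,u);u=np.polyval(b,v)
    return 'corner px %.2f %.2f slopes deg far %.2f right %.2f'%(u,v,np.degrees(np.arctan(a[0])),np.degrees(np.arctan(b[0])))
def step(n,tgt=(587.5,-150,7)):
    im=grab_frame('top');cv2.imwrite(f'pics/t{n}f.png',im);goto(tgt,-0.005);print(wtrack(im))
E
python3 -c "
from h import *
for i in ['0','pics/t3f.png','pics/t4f.png','pics/t5f.png','pics/t6f.png']:
  i='pics/top0.png' if i=='0' else i
  print(i,wtrack(cv2.imread(i)))"
```

```text
pics/top0.png corner px 338.61 181.05 slopes deg far -10.80 right 8.36
pics/t3f.png corner px 338.36 181.10 slopes deg far -10.81 right 6.52
pics/t4f.png corner px 364.94 172.54 slopes deg far -14.20 right -20.70
pics/t5f.png corner px 333.91 181.96 slopes deg far -10.78 right 13.38
pics/t6f.png corner px 334.38 181.87 slopes deg far -10.80 right 13.56
```

Call:
arm_command --plan '[{"translation":[0,-0.2,0],"twist":0,"gripper":0},{"translation":[0,-0.4,0],"twist":0,"gripper":0},{"translation":[0,-0.6,0],"twist":0,"gripper":0},{"translation":[0,-0.8,0],"twist":0,"gripper":0},{"translation":[0,-0.8,0],"twist":0,"gripper":0}]'

```text
clock: 11.38
eef_pos: [587.4, -145.5, 6.9]
tcp_rot: [-3.139, 0.004, -0.003]
contact_force: [-0.3, -0.7, 0.4]
opening: -0.004
```

```bash
python3 -c "
from h import *
step(7)"
```

```text
clock 11.43 pos [ 587.4 -145.7    7. ] rot [-3.139e+00  4.000e-03 -3.000e-03] F [-0.66 -0.95 -0.52] op 0.0
transl cm [ 0.01  0.43 -0.01] twist 0.002
corner px 334.43 181.86 slopes deg far -10.78 right 14.21
```

```bash
python3 - <<'E'
s=open('h.py').read()
s=s.replace("r=g[v,335:362]; d","c0=int(344+(v-210)*.2); r=g[v,c0:c0+9]; d").replace("Q.append((335+","Q.append((c0+").replace("range(208,240)","range(210,230)")
open('h.py','w').write(s)
from h import *
for i in ['t3f','t5f','t6f','t7f']:print(i,wtrack(cv2.imread(f'pics/{i}.png')))
E
```

```text
t3f corner px 339.97 180.79 slopes deg far -10.81 right 11.17
t5f corner px 339.96 180.81 slopes deg far -10.78 right 11.17
t6f corner px 339.45 180.90 slopes deg far -10.80 right 12.02
t7f corner px 339.71 180.86 slopes deg far -10.78 right 11.60
```

Call:
arm_command --plan '[{"translation":[0,-0.1,0],"twist":0,"gripper":0},{"translation":[0,-0.2,0],"twist":0,"gripper":0},{"translation":[0,-0.3,0],"twist":0,"gripper":0},{"translation":[0,-0.4,0],"twist":0,"gripper":0},{"translation":[0,-0.5,0],"twist":0,"gripper":0}]'

```text
clock: 11.85
eef_pos: [587.4, -140.6, 7.0]
tcp_rot: [-3.139, 0.004, -0.003]
contact_force: [-0.3, 0.1, -0.7]
opening: -0.0
```

```bash
python3 -c "
from h import *
step(8)"
```

```text
clock 11.90 pos [ 587.3 -140.4    6.9] rot [-3.139e+00  4.000e-03 -3.000e-03] F [ 0.26 -0.66 -0.8 ] op 0.0
transl cm [ 0.02  0.96 -0.01] twist 0.002
corner px 339.69 180.85 slopes deg far -10.80 right 11.66
```

Call:
arm_command --plan '[{"translation":[0,-0.1,0],"twist":0,"gripper":0},{"translation":[0,-0.2,0],"twist":0,"gripper":0},{"translation":[0,-0.3,0],"twist":0,"gripper":0},{"translation":[0,-0.4,0],"twist":0,"gripper":0},{"translation":[0,-0.5,0],"twist":0,"gripper":0}]'

```text
clock: 12.32
eef_pos: [587.4, -135.3, 7.0]
tcp_rot: [-3.139, 0.004, -0.003]
contact_force: [0.2, 0.2, 0.2]
opening: 0.0
```

```bash
python3 -c "
from h import *
step(9)"
```

```text
clock 12.37 pos [ 587.4 -135.2    7. ] rot [-3.139e+00  4.000e-03 -3.000e-03] F [-0.09 -0.15 -0.62] op -0.0
transl cm [ 0.02  1.48 -0.01] twist 0.002
corner px 340.06 180.79 slopes deg far -10.78 right 11.04
```

Call:
arm_command --plan '[{"translation":[0,-0.1,0],"twist":0,"gripper":0},{"translation":[0,-0.2,0],"twist":0,"gripper":0},{"translation":[0,-0.3,0],"twist":0,"gripper":0},{"translation":[0,-0.4,0],"twist":0,"gripper":0},{"translation":[0,-0.4,0],"twist":0,"gripper":0}]'

```text
clock: 12.78
eef_pos: [587.3, -131.0, 6.9]
tcp_rot: [-3.139, 0.004, -0.003]
contact_force: [0.0, 0.2, -0.8]
opening: 0.004
```

```bash
python3 -c "
from h import *
step(10)"
```

```text
clock 12.83 pos [ 587.4 -131.1    7. ] rot [-3.139e+00  4.000e-03 -3.000e-03] F [ 0.44 -0.43 -0.14] op 0.01
transl cm [ 0.02  1.89 -0.01] twist 0.002
corner px 340.89 180.63 slopes deg far -10.78 right 9.71
```

Call:
arm_command --plan '[{"translation":[0,-0.1,0],"twist":0,"gripper":0},{"translation":[0,-0.2,0],"twist":0,"gripper":0},{"translation":[0,-0.3,0],"twist":0,"gripper":0},{"translation":[0,-0.4,0],"twist":0,"gripper":0},{"translation":[0,-0.4,0],"twist":0,"gripper":0}]'

```text
clock: 13.25
eef_pos: [587.3, -126.8, 6.9]
tcp_rot: [-3.139, 0.004, -0.003]
contact_force: [0.1, -0.2, 0.7]
opening: 0.001
```

```bash
python3 -c "
from h import *
step(11)"
```

```text
clock 13.30 pos [ 587.4 -126.9    7. ] rot [-3.139e+00  4.000e-03 -3.000e-03] F [-0.38 -0.72  0.54] op -0.0
transl cm [ 0.02  2.31 -0.01] twist 0.002
corner px nan nan slopes deg far -10.79 right nanh.py:34: RuntimeWarning: invalid value encountered in scalar divide
  c0=int(344+(v-210)*.2); r=g[v,c0:c0+9]; d=-np.diff(r); k=int(d.argmax()); k=max(2,min(k,len(d)-3)); w=np.clip(d[k-2:k+3],0,None); Q.append((c0+.5+(np.arange(k-2,k+3)*w).sum()/w.sum(),v))
```

Call:
arm_command --plan '[{"translation":[0,-0.1,0],"twist":0,"gripper":0},{"translation":[0,-0.2,0],"twist":0,"gripper":0},{"translation":[0,-0.3,0],"twist":0,"gripper":0},{"translation":[0,-0.4,0],"twist":0,"gripper":0},{"translation":[0,-0.4,0],"twist":0,"gripper":0}]'

```text
clock: 13.72
eef_pos: [587.3, -122.7, 6.9]
tcp_rot: [-3.139, 0.004, -0.003]
contact_force: [-0.8, 1.1, -0.6]
opening: 0.001
```

```bash
python3 -c "
from h import *
step(12)"
```

```text
clock 13.77 pos [ 587.3 -122.8    7. ] rot [-3.139e+00  4.000e-03 -3.000e-03] F [ 0.22 -0.21  0.26] op 0.0
transl cm [ 0.02  2.72 -0.01] twist 0.002
corner px nan nan slopes deg far -10.78 right nanh.py:34: RuntimeWarning: invalid value encountered in scalar divide
  c0=int(344+(v-210)*.2); r=g[v,c0:c0+9]; d=-np.diff(r); k=int(d.argmax()); k=max(2,min(k,len(d)-3)); w=np.clip(d[k-2:k+3],0,None); Q.append((c0+.5+(np.arange(k-2,k+3)*w).sum()/w.sum(),v))
```

```bash
python3 -c "
from h import *
im=grab_frame('side');cv2.imwrite('pics/s12f.png',im);cv2.imwrite('pics/s12.png',cv2.resize(im[150:350,200:440],None,fx=3,fy=3))
print(sense()['contact_force'])"
```

```text
[0.49703876 0.04867591 0.5315719 ]
```

View pics/s12.png

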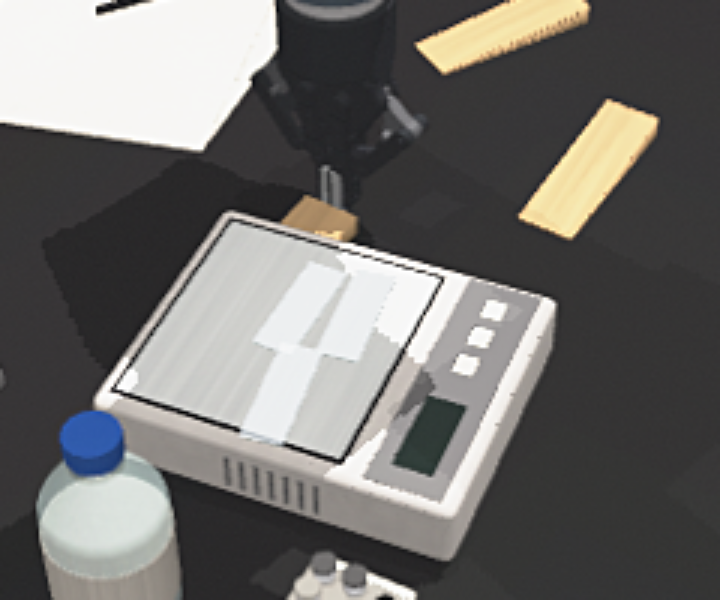

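Call:
arm_command --plan '[{"translation":[0,-0.1,0],"twist":0,"gripper":0},{"translation":[0,-0.2,0],"twist":0,"gripper":0},{"translation":[0,-0.3,0],"twist":0,"gripper":0},{"translation":[0,-0.4,0],"twist":0,"gripper":0},{"translation":[0,-0.4,0],"twist":0,"gripper":0}]'

```text
clock: 14.23
eef_pos: [587.3, -118.6, 7.0]
tcp_rot: [-3.139, 0.004, -0.002]
contact_force: [0.1, -0.0, 0.1]
opening: 0.004
```

```bash
python3 -W ignore -c "
from h import *
step(13)"
```

```text
clock 14.28 pos [ 587.4 -118.7    7. ] rot [-3.139e+00  4.000e-03 -2.000e-03] F [-0.16  0.54 -0.06] op 0.0
transl cm [ 0.02  3.13 -0.01] twist 0.003
corner px nan nan slopes deg far -10.79 right nan
```

The side view shows the wedge going straight in under the corner, with the butt at crop (325,220) and the warmer undisturbed.

Call:
arm_command --plan '[{"translation":[0,-0.1,0],"twist":0,"gripper":0},{"translation":[0,-0.2,0],"twist":0,"gripper":0},{"translation":[0,-0.3,0],"twist":0,"gripper":0},{"translation":[0,-0.4,0],"twist":0,"gripper":0},{"translation":[0,-0.4,0],"twist":0,"gripper":0}]'

```text
clock: 14.7
eef_pos: [587.3, -114.4, 7.0]
tcp_rot: [-3.139, 0.004, -0.002]
contact_force: [1.0, 0.6, -0.4]
opening: -0.001
```

```bash
python3 -W ignore -c "
from h import *
step(14)"
```

```text
clock 14.75 pos [ 587.3 -114.5    7. ] rot [-3.139e+00  4.000e-03 -2.000e-03] F [-0.55 -0.84  1.25] op 0.0
transl cm [ 0.02  3.55 -0.01] twist 0.003
corner px nan nan slopes deg far -10.79 right nan
```

Call:
arm_command --plan '[{"translation":[0,-0.1,0],"twist":0,"gripper":0},{"translation":[0,-0.2,0],"twist":0,"gripper":0},{"translation":[0,-0.3,0],"twist":0,"gripper":0},{"translation":[0,-0.3,0],"twist":0,"gripper":0},{"translation":[0,-0.3,0],"twist":0,"gripper":0}]'

```text
clock: 15.17
eef_pos: [587.4, -111.5, 7.0]
tcp_rot: [-3.139, 0.004, -0.002]
contact_force: [0.3, -0.1, -0.5]
opening: -0.001
```

```bash
python3 -W ignore -c "
from h import *
step(15)"
```

```text
clock 15.22 pos [ 587.3 -111.4    7. ] rot [-3.139e+00  4.000e-03 -2.000e-03] F [ 0.04  0.88 -0.26] op -0.0
transl cm [ 0.02  3.86 -0.01] twist 0.003
corner px nan nan slopes deg far -10.78 right nan
```

Call:
arm_command --plan '[{"translation":[0,-0.1,0],"twist":0,"gripper":0},{"translation":[0,-0.2,0],"twist":0,"gripper":0},{"translation":[0,-0.3,0],"twist":0,"gripper":0},{"translation":[0,-0.3,0],"twist":0,"gripper":0},{"translation":[0,-0.3,0],"twist":0,"gripper":0}]'

```text
clock: 15.63
eef_pos: [587.3, -108.4, 7.0]
tcp_rot: [-3.139, 0.004, -0.002]
contact_force: [-0.1, -0.3, 0.8]
opening: -0.0
```

```bash
sed -i "s/return 'corner px/return 'far@306 %.2f far@333 %.2f '%(np.polyval(a,306),np.polyval(a,333))+'corner px/" h.py; python3 -W ignore -c "
from h import *
for i in (5,8,13,15):print(wtrack(cv2.imread(f'pics/t{i}f.png')))
step(16)"
```

```text
far@306 187.28 far@333 182.13 corner px 339.96 180.81 slopes deg far -10.78 right 11.17
far@306 187.28 far@333 182.13 corner px 339.69 180.85 slopes deg far -10.80 right 11.66
far@306 187.28 far@333 182.13 corner px nan nan slopes deg far -10.79 right nan
far@306 187.28 far@333 182.14 corner px nan nan slopes deg far -10.78 right nan
clock 15.68 pos [ 587.3 -108.3    7. ] rot [-3.139e+00  4.000e-03 -2.000e-03] F [ 0.24 -0.05 -0.43] op 0.0
transl cm [ 0.03  4.17 -0.02] twist 0.003
far@306 187.28 far@333 182.13 corner px nan nan slopes deg far -10.80 right nan
```

Call:
arm_command --plan '[{"translation":[0,-0.1,0],"twist":0,"gripper":0},{"translation":[0,-0.2,0],"twist":0,"gripper":0},{"translation":[0,-0.3,0],"twist":0,"gripper":0},{"translation":[0,-0.3,0],"twist":0,"gripper":0},{"translation":[0,-0.3,0],"twist":0,"gripper":0}]'

```text
clock: 16.1
eef_pos: [587.4, -105.3, 7.0]
tcp_rot: [-3.139, 0.004, -0.002]
contact_force: [0.0, -0.8, 0.2]
opening: 0.001
```

```bash
python3 -W ignore -c "
from h import *
step(17)"
```

```text
clock 16.15 pos [ 587.4 -105.3    7. ] rot [-3.139e+00  4.000e-03 -2.000e-03] F [ 0.13  0.08 -0.85] op 0.0
transl cm [ 0.02  4.47 -0.01] twist 0.003
far@306 187.25 far@333 182.11 corner px nan nan slopes deg far -10.78 right nan
```

Call:
arm_command --plan '[{"translation":[0,-0.1,0],"twist":0,"gripper":0},{"translation":[0,-0.15,0],"twist":0,"gripper":0},{"translation":[0,-0.2,0],"twist":0,"gripper":0},{"translation":[0,-0.2,0],"twist":0,"gripper":0},{"translation":[0,-0.2,0],"twist":0,"gripper":0}]'

```text
clock: 16.57
eef_pos: [587.4, -103.3, 7.1]
tcp_rot: [-3.139, 0.004, -0.002]
contact_force: [0.4, -1.5, 0.2]
opening: 0.002
```

```bash
python3 -W ignore -c "
from h import *
step(18)"
```

```text
clock 16.62 pos [ 587.4 -103.3    7. ] rot [-3.139e+00  4.000e-03 -2.000e-03] F [ 0.19 -1.61 -0.51] op 0.0
transl cm [ 0.02  4.67 -0.01] twist 0.003
far@306 187.64 far@333 181.36 corner px nan nan slopes deg far -13.08 right nan
```

```bash
python3 -c "
from h import *
a=cv2.imread('pics/t17f.png')[165:225,280:380];b=cv2.imread('pics/t18f.png')[165:225,280:380]
cv2.imwrite('pics/cmp.png',cv2.resize(np.hstack([a,b]),None,fx=4,fy=4,interpolation=cv2.INTER_CUBIC))"
```

```text
(no output)
```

View pics/cmp.png

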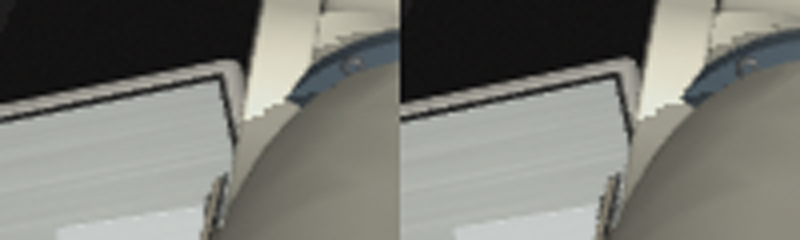

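```bash
sed -i "s/range(306,334)/range(290,327)/; s/g\[172:200,u\]/g[175:200,u]/; s/172+.5/175+.5/; s/polyval(a,306)/polyval(a,290)/; s/polyval(a,333)/polyval(a,326)/" h.py; python3 -W ignore -c "
from h import *
for i in (5,8,13,15,16,17,18):print(i,wtrack(cv2.imread(f'pics/t{i}f.png')))"
```

```text
5 far@306 190.03 far@333 183.56 corner px 340.01 181.04 slopes deg far -10.19 right 11.17
8 far@306 190.38 far@333 183.48 corner px 339.69 180.85 slopes deg far -10.86 right 11.66
13 far@306 190.38 far@333 183.48 corner px nan nan slopes deg far -10.85 right nan
15 far@306 190.38 far@333 183.48 corner px nan nan slopes deg far -10.85 right nan
16 far@306 190.38 far@333 183.48 corner px nan nan slopes deg far -10.85 right nan
17 far@306 190.37 far@333 183.45 corner px nan nan slopes deg far -10.88 right nan
18 far@306 190.04 far@333 183.71 corner px nan nan slopes deg far -9.98 right nan
```

```bash
python3 - <<'E'
from h import *
for i in (15,17,18):
    g=cv2.cvtColor(cv2.imread(f'pics/t{i}f.png'),6).astype(float); o=[]
    for u in range(284,327,3):
        v=g[175:203,u]; th=70; k=np.where(v>th)[0][0]; o.append(round(175+k-(v[k]-th)/(v[k]-v[k-1]),2))
    print(i,o)
E
```

```text
15 [np.float64(189.6), np.float64(189.24), np.float64(188.44), np.float64(188.0), np.float64(187.35), np.float64(186.59), np.float64(186.24), np.float64(185.44), np.float64(184.98), np.float64(184.36), np.float64(183.6), np.float64(183.25), np.float64(182.44), np.float64(182.0), np.float64(181.36)]
17 [np.float64(189.6), np.float64(189.24), np.float64(188.43), np.float64(187.98), np.float64(187.36), np.float64(186.59), np.float64(186.23), np.float64(185.42), np.float64(184.94), np.float64(184.34), np.float64(183.59), np.float64(183.21), np.float64(182.42), np.float64(181.98), np.float64(181.34)]
18 [np.float64(189.43), np.float64(188.88), np.float64(188.34), np.float64(187.47), np.float64(187.1), np.float64(186.37), np.float64(185.61), np.float64(185.23), np.float64(184.43), np.float64(183.85), np.float64(183.35), np.float64(182.46), np.float64(182.1), np.float64(181.36), np.float64(180.59)]
```

Frame 17 (y = −105.3) shows the first sign of contact. By frame 18 the far edge has turned about 0.7° and the push force has risen to 1.6 N, so the wedge is snug. I'll stop, back off and press-test.

Call:
arm_command --plan '[{"translation":[0,0.5,0],"twist":0,"gripper":0},{"translation":[0,1.5,0],"twist":0,"gripper":0},{"translation":[0,3,-1],"twist":0,"gripper":0},{"translation":[0,4,-4],"twist":0,"gripper":0},{"translation":[0,4,-8],"twist":0,"gripper":0}]'

```text
clock: 17.03
eef_pos: [585.5, -145.9, 85.8]
tcp_rot: [-3.138, 0.009, -0.004]
contact_force: [1.2, 0.1, -0.5]
opening: 0.002
```

Call:
arm_command --plan '[{"translation":[0,3,-1],"twist":0,"gripper":0},{"translation":[0,6,-1],"twist":0,"gripper":0},{"translation":[0,9,-1],"twist":0,"gripper":0},{"translation":[0,12,-1],"twist":0,"gripper":0},{"translation":[0,14,-1],"twist":0,"gripper":0}]'

```text
clock: 17.45
eef_pos: [584.7, -290.0, 96.6]
tcp_rot: [-3.139, 0.008, -0.005]
contact_force: [0.3, 0.3, -0.2]
opening: -0.002
```

```bash
python3 -W ignore -c "
from h import *
step(19,(591,-18,90))
im=cv2.imread('pics/t19f.png');cv2.imwrite('pics/t19.png',cv2.resize(im[160:300,245:425],None,fx=4.4,fy=4.2,interpolation=cv2.INTER_CUBIC))"
```

```text
clock 17.50 pos [ 584.8 -292.7   96.5] rot [-3.14   0.007 -0.006] F [ 0.12 -2.77  0.67] op 0.0
transl cm [  0.45 -27.48   0.68] twist -0.001
far@306 189.89 far@333 183.35 corner px 339.03 180.98 slopes deg far -10.30 right 11.89
```

View pics/t19.png

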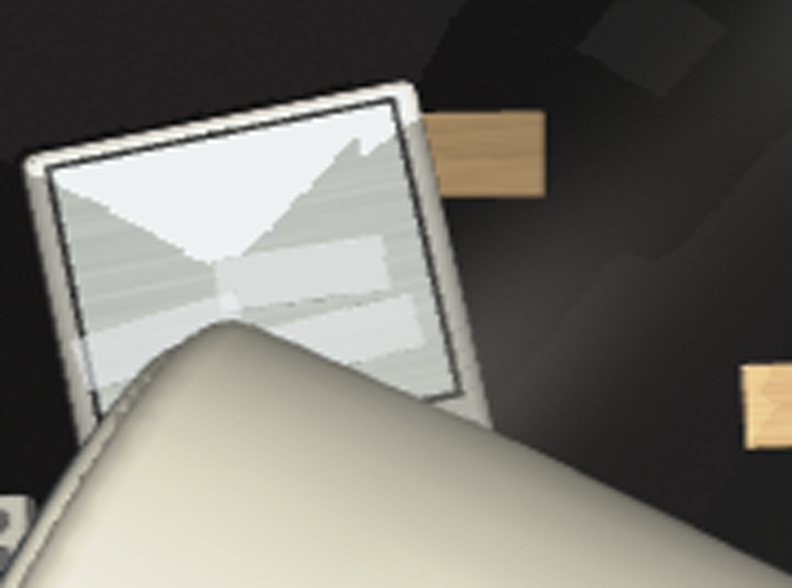

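Call:
arm_command --plan '[{"translation":[0,-3.5,0],"twist":0,"gripper":0},{"translation":[0.2,-7,0],"twist":0,"gripper":0},{"translation":[0.4,-10.5,0],"twist":0,"gripper":0},{"translation":[0.4,-14,0],"twist":0,"gripper":0},{"translation":[0.4,-17,0],"twist":0,"gripper":0}]'

```text
clock: 17.92
eef_pos: [589.7, -122.1, 97.5]
tcp_rot: [-3.14, 0.007, -0.007]
contact_force: [0.4, 0.2, 0.5]
opening: 0.003
```

Call:
arm_command --plan '[{"translation":[0,-3,0],"twist":0,"gripper":0},{"translation":[0,-6,0],"twist":0,"gripper":0},{"translation":[0,-9,0],"twist":0,"gripper":0},{"translation":[0,-10.3,0],"twist":0,"gripper":0},{"translation":[0,-10.3,0],"twist":0,"gripper":0}]'

```text
clock: 18.33
eef_pos: [590.6, -17.4, 98.3]
tcp_rot: [-3.14, 0.006, -0.005]
contact_force: [-0.6, 0.4, -0.2]
opening: -0.0
```

```bash
python3 -W ignore -c "
from h import *
goto((591,-18,66),0)
im=grab_frame('side');cv2.imwrite('pics/s20f.png',im);cv2.imwrite('pics/s20.png',cv2.resize(im[150:350,200:440],None,fx=3,fy=3))"
```

```text
clock 18.33 pos [590.6 -17.4  98.3] rot [-3.14   0.006 -0.005] F [-0.58  0.42 -0.23] op -0.0
transl cm [0.06 0.06 3.23] twist -0.005
```

View pics/s20.png

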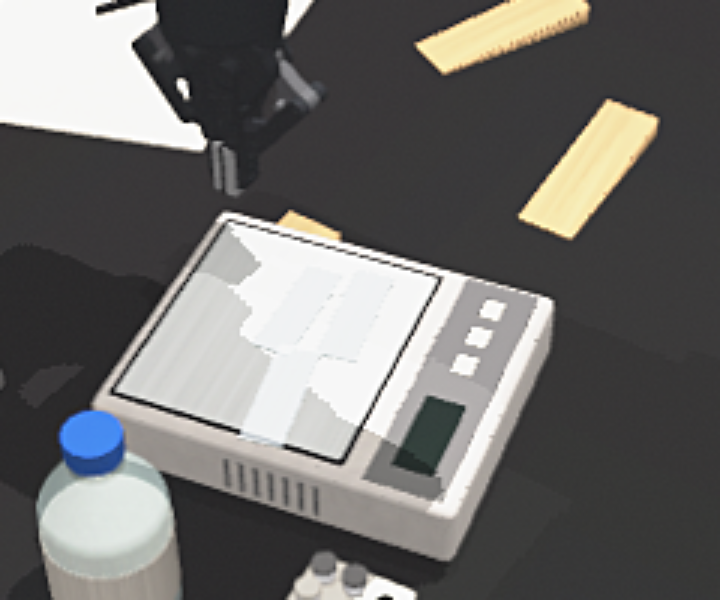

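The fingers hover above the corner, and only the butt end (crop (310,225)) sticks out. I'll descend.

Call:
arm_command --plan '[{"translation":[0,0,1.2],"twist":0,"gripper":0},{"translation":[0,0,2.4],"twist":0,"gripper":0},{"translation":[0,0,3.2],"twist":0,"gripper":0},{"translation":[0,0,3.4],"twist":0,"gripper":0},{"translation":[0,0,3.4],"twist":0,"gripper":0}]'

```text
clock: 18.8
eef_pos: [589.4, -19.6, 62.6]
tcp_rot: [-3.14, 0.009, -0.006]
contact_force: [-0.2, 0.0, 0.6]
opening: -0.001
```

Call:
arm_command --plan '[{"translation":[0,0,0.1],"twist":0,"gripper":0},{"translation":[0,0,0.2],"twist":0,"gripper":0},{"translation":[0,0,0.25],"twist":0,"gripper":0},{"translation":[0,0,0.3],"twist":0,"gripper":0},{"translation":[0,0,0.3],"twist":0,"gripper":0}]'

```text
clock: 19.22
eef_pos: [589.7, -20.1, 60.8]
tcp_rot: [-3.141, 0.008, -0.006]
contact_force: [-3.1, -1.9, 9.8]
opening: 0.003
```

Call:
arm_command --plan '[{"translation":[0,0,0.07],"twist":0,"gripper":0},{"translation":[0,0,0.07],"twist":0,"gripper":0},{"translation":[0,0,0.07],"twist":0,"gripper":0},{"translation":[0,0,0.07],"twist":0,"gripper":0},{"translation":[0,0,0.07],"twist":0,"gripper":0}]'

```text
clock: 19.63
eef_pos: [589.8, -20.2, 60.8]
tcp_rot: [-3.141, 0.008, -0.006]
contact_force: [-3.1, -0.1, 7.0]
opening: 0.004
```

```bash
python3 -W ignore -c "
from h import *
im=grab_frame('side');cv2.imwrite('pics/s21f.png',im);goto((591,-18,66),0)
d=cv2.absdiff(im,cv2.imread('pics/s20f.png'))
cv2.imwrite('pics/s21.png',cv2.resize(np.hstack([im[220:340,220:330],cv2.imread('pics/s20f.png')[220:340,220:330]]),None,fx=3.5,fy=3.5))"
```

```text
clock 19.68 pos [589.8 -20.2  60.9] rot [-3.141  0.008 -0.006] F [-2.86 -0.29  7.85] op 0.0
transl cm [ 0.11 -0.22 -0.52] twist -0.006
```

View pics/s21.png

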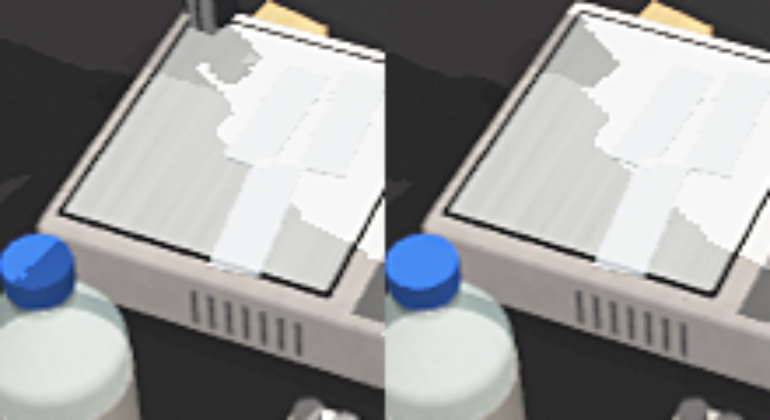

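Pressed at 7–10 N, the corner held at z = 60.8 without giving. I'll lift off and check.

Call:
arm_command --plan '[{"translation":[0,0,-0.3],"twist":0,"gripper":0},{"translation":[0,0,-1],"twist":0,"gripper":0},{"translation":[0,0,-3],"twist":0,"gripper":0},{"translation":[0,0,-4],"twist":0,"gripper":0},{"translation":[0,0,-4],"twist":0,"gripper":0}]'

```text
clock: 20.1
eef_pos: [592.1, -20.3, 103.6]
tcp_rot: [-3.141, 0.003, -0.006]
contact_force: [1.2, -0.1, 0.4]
opening: -0.003
```

Call:
arm_command --plan '[{"translation":[0,4,0],"twist":0,"gripper":0},{"translation":[0,8,0],"twist":0,"gripper":0},{"translation":[0,12,0],"twist":0,"gripper":0},{"translation":[0,16,0],"twist":0,"gripper":0},{"translation":[0,20,0],"twist":0,"gripper":0}]'

```text
clock: 20.52
eef_pos: [590.6, -222.0, 103.2]
tcp_rot: [-3.141, 0.003, -0.006]
contact_force: [-0.4, -0.7, -0.1]
opening: 0.001
```

Call:
arm_command --plan '[{"translation":[0,3,0],"twist":0,"gripper":0},{"translation":[0,6,0],"twist":0,"gripper":0},{"translation":[0,8,0],"twist":0,"gripper":0},{"translation":[0,8,0],"twist":0,"gripper":0},{"translation":[0,8,0],"twist":0,"gripper":0}]'

```text
clock: 20.93
eef_pos: [589.7, -302.8, 102.6]
tcp_rot: [-3.141, 0.003, -0.008]
contact_force: [0.2, 0.2, 0.4]
opening: 0.001
```

```bash
python3 -W ignore - <<'E'
from h import *
step(22)
def edges(im):
    g=cv2.cvtColor(im,6).astype(float); o=[]
    for u in range(262,333,10):
        v=g[172:212,u]; th=70; k=np.where(v>th)[0][0]; o.append(round(float(172+k-(v[k]-th)/(v[k]-v[k-1])),2))
    r=[]
    for v in range(210,256,8):
        x=g[v,330:375]; k=np.where(x>110)[0].max(); r.append(round(float(330+k+(x[k]-110)/(x[k]-x[k+1])),2))
    return o,r
for i in (3,19,22): print(i,edges(cv2.imread(f'pics/t{i}f.png')))
im=cv2.imread('pics/t22f.png');cv2.imwrite('pics/t22.png',cv2.resize(im[165:225,320:400],None,fx=8,fy=8,interpolation=cv2.INTER_CUBIC))
E
```

```text
clock 20.98 pos [ 589.7 -301.7  102.6] rot [-3.141  0.004 -0.007] F [-0.52 -0.2  -0.32] op -0.0
transl cm [ -0.28 -15.16   9.57] twist -0.002
far@306 189.99 far@333 183.01 corner px 339.05 180.48 slopes deg far -10.97 right 11.76
3 ([194.09, 192.08, 190.08, 188.09, 186.08, 184.09, 182.09, 180.11], [345.52, 347.35, 349.25, 350.87, 352.5, 354.31])
19 ([194.09, 192.01, 189.69, 187.55, 185.4, 183.3, 181.28, 179.21], [345.1, 346.56, 348.49, 350.39, 352.19, 353.67])
22 ([194.09, 191.92, 189.69, 187.56, 185.4, 183.31, 181.28, 179.21], [345.15, 346.57, 348.52, 350.39, 352.22, 353.73])
```

View pics/t22.png

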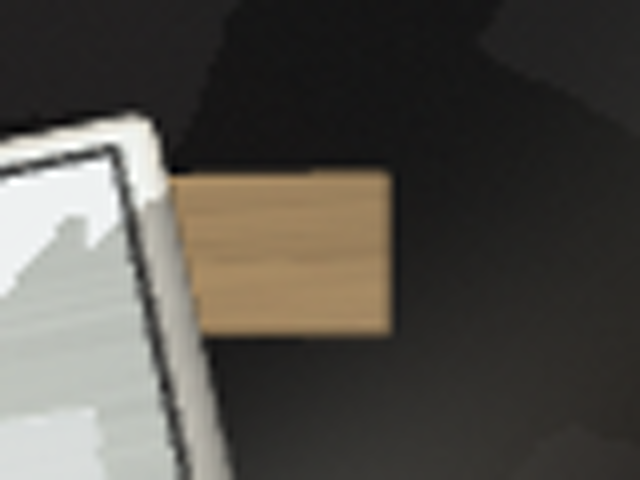

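```bash
python3 -W ignore - <<'E'
from h import *
print(ray('top',np.array([[368.7,186.3],[368.7,206.4]]),[15.5,0])[:,:2], ray('top',np.array([[339.0,180.5]]),61)[:,:2],ray('top',np.array([[339.97,180.8]]),61)[:,:2])
a=cv2.imread('pics/top0.png')[110:320,185:275];b=cv2.imread('pics/t22f.png')[110:320,185:275]
cv2.imwrite('pics/by.png',cv2.resize(np.hstack([a,b]),None,fx=2.8,fy=2.8))
E
```

```text
[[605.83682971 -93.93034074]
 [567.14419381 -94.41039982]] [[607.7317962  -32.74861552]] [[607.11673868 -34.64578985]]
```

View pics/by.png

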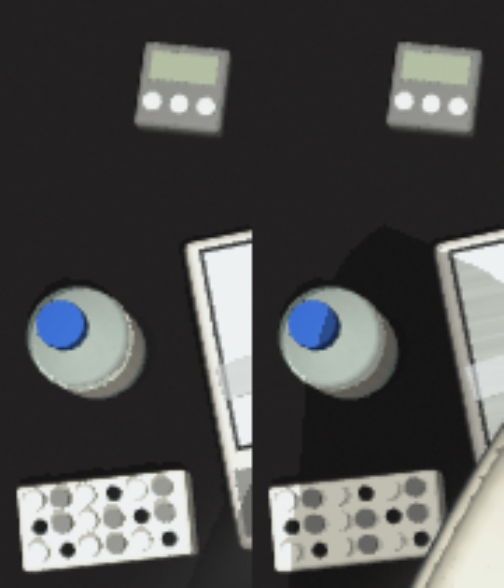

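The bystanders haven't moved. The butt's middle is at about (586.5, −94), the foot is roughly 4 mm off the wedge's centreline and about 10 mm tipward of its centre, and the warmer's corner moved about 2 mm. Handing in.

```bash
python3 -c "
from rig import job,sense
print(sense()['clock'],sense()['contact_force']); print(job.sign_off())"
```

```text
20.9833 [-0.51713312 -0.20326839 -0.32350473]
the job is handed in; nothing more can be done
None
```

The wedge is snug under the warmer's short foot, and the press test passed. I handed the job in at 21.0 s; no verdict is reported.

**What I did:** I chose the wedge farthest to the robot's left. Two sideways nudges lined it up with the foot; the second was needed because the first left it turned about 7°. I then pushed its thick end with shut fingers and stopped when the push force rose to about 1.6 N and the warmer began to swivel.

**What the last checks showed:**
- **Press test:** pressed at 7–10 N for about 0.5 s, the corner held at 60.8 mm without giving, and the far and right edges were unchanged afterwards.
- **Wedge position:** the foot is about 4 mm off the wedge's centreline and about 10 mm towards the thin end from its middle.
- **Warmer:** the corner moved about 2 mm, with roughly 0.7° of swivel.
- **Bystanders:** the bottle, rack and timer look unmoved.
- **Arm:** it is clear of everything.

**What I could not confirm:**
- **Tilt and bearing:** I did not measure the warmer's tilt or the foot's load on the wedge directly. The wedge went at most 5 mm past first contact, so I estimate the tilt at under 0.004 rad.
- **Swivel angle:** the right edge did not clearly show the swivel seen at the far edge, so the 0.7° is approximate.

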